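# Clamp up a stack of blanks in the drilling jig

### The arm

A 6-joint arm with a two-finger parallel gripper is mounted at the origin on a cart in front of the work surface, level with it; the furniture and walls round the work are solid. World frame = base frame: x ahead of the robot, y to its left, z up, the work surface at z = 0. Lengths are in m, angles in rad, forces in N, time in s.
With the tool pointing down it reaches from about 0.35 to 0.775 m from the base axis. Payload 5.5 kg.
Tool frame: the origin (TCP) lies at the very end of the fingers, on their centre line; the grasp point (between the pads) lies env.hold_point_z behind it (env.hold_point_z is the distance from the TCP to the grasp point, in m); z points along the fingers, y is the line along which they close (so a half turn about z gives the same grasp; the last joint's range is limited). The gripper opens to 85 mm and grips with 20 to 120 N. Pads are 22 mm wide; open, the fingers measure 114 mm over their backs; the gripper's body (76 mm by 85 mm) begins 54 mm behind the grasp point. The pads swing forward as they close: fully open they stand 13 mm farther back than shut.
Start: joints at [-1.3, 0.313, 0.046, 1.304, 0, 1.431], TCP at [0.23, -0.527, 0.192] pointing down, gripper open.
Joint ranges: [-2.76, 2.76], [-0.86, 1.69], [-1.03, 1.26], [-2.2, 2.34], [-1.47, 1.5], [-3.14, 3.14]. Speed limits (rad/s): [2.57, 2.57, 3.14, 3.14, 3.14, 3.14].

### API

Orientations are given as a unit quaternion [w, x, y, z].
In Python, from workcell import env gives the robot as it stands.
- The arm moves only by the tool carry_out, never from a script. Its argument "steps" is a list of rows, each a list of 3 entries, a list of its own where there are three numbers: the turn, a rotation vector about the tool's x, y, z in degrees, then the shift along the tool's x, y, z in cm, then the closure in counts, from 0 (fully open) to 255 (shut). A call has exactly 8 rows; each row is the pose to reach, as a shift and turn from the pose commanded when the call began, along the tool's axes at that moment; what a row does not reach only later rows make up. A row lasts 1/8 s, in which the tool goes at most 62.5 mm and 10.7 degrees, less where a joint would pass 70% of its speed; a pose out of reach is approached as far as the arm can. A call with a gripper value outside its range is refused whole. The fingers move at their own pace and stop on an object; "force" is the grip in N (left out, the last holds). Time passes only in rows, so rows that repeat a pose let the fingers close, or fill a call up. It gives the time, the measured TCP pose, the force, the opening and the grip force at its end, in the units of the state.
- env.get_state(): the state, without advancing time (a new reading comes with each control period).
- env.read_camera(name): name is "scene" or "top" or "wrist"; returns (picture, depth): 384x512x3 uint8, red, green, blue; 384x512 float32, m along the optical axis (not along the pixel's ray), 0 where there is no reading.
- env.get_calibration(name): a dict with "fx", "fy", "cx", "cy" (pixels), "origin" and "orientation" of the camera in the world. Camera axes: x right, y up, looking along -z (the intrinsics and any distortion apply to the point x, -y, -z); pixel columns grow to the right and rows downward; lengths in m; the calibration is good to about 2 mm. The wrist camera is an equidistant fisheye: a pixel r from the principal point sees the ray r / f radians off the axis. A picture is of the moment at which its call begins: read the wrist's pose just before it. get_calibration takes no time and is no camera call; for the wrist camera it gives the pose at the moment of the call.
- env.hand_in(): hands the job in; it is judged then, once.
The state is a dict: "clock": time; "joint_pos": joint angles; "qvel": joint speeds; "tau": joint torques, N m; "tcp_pos": TCP position; "orientation": TCP orientation; "wrist_force": force on the tool from outside, world axes, zero at the start; "ft_torque": the same for the moment, N m; "finger_gap": finger opening in m; "grip_force": force on a finger pad.
Only numpy, scipy, OpenCV 4.12 (cv2) and the standard library are available. Lean on these libraries where they do the work, as an engineer would, in place of code of your own. Each camera call takes 0.05 s, during which the arm holds its last target. There are 200 camera calls.

### The job

Get the blanks ready for drilling: clear the brush out of the drilling jig and lay it lengthwise in the tool tray. Stack every aluminium blank that is lying about in the jig, lay the thicker drill guide with the two bushes on top, and tap the stack until all the edges sit flush against the rear and end fences; only then push the toggle clamp's handle down past its dead point so that its pad holds the stack. Leave the multimeter, the jar and the tape roll where they are.

Things in the scene. Friction and masses are not known exactly. Their poses are not given: they have to be found in the camera images.
- blank_1: aluminium blank, plain flat plate 50 x 100 x 6 mm (x, y, z), 0.08 kg, all blanks alike and either face may be up; origin at the centre of the plate (3 mm above its underside), y along the 100 mm length. Lies flat on the worktop at the start. Three or four blanks are there in a run.
- blank_2: aluminium blank, plain flat plate 50 x 100 x 6 mm (x, y, z), 0.08 kg, all blanks alike and either face may be up; origin at the centre of the plate (3 mm above its underside), y along the 100 mm length. Lies flat on the worktop at the start. Three or four blanks are there in a run.
- blank_3: aluminium blank, plain flat plate 50 x 100 x 6 mm (x, y, z), 0.08 kg, all blanks alike and either face may be up; origin at the centre of the plate (3 mm above its underside), y along the 100 mm length. Lies flat on the worktop at the start. Three or four blanks are there in a run.
- blank_4: aluminium blank, plain flat plate 50 x 100 x 6 mm (x, y, z), 0.08 kg, all blanks alike and either face may be up; origin at the centre of the plate (3 mm above its underside), y along the 100 mm length. Lies flat on the worktop at the start. Three or four blanks are there in a run.
- drill_guide: steel drill guide plate, 50 x 100 mm like the blanks but 10 mm thick, 0.16 kg, with two round dark bushes (16 mm across, standing 4 mm proud of its top) 36 mm either side of its middle along its length; origin at the centre of its underside, y along the 100 mm length. Lies flat on the worktop, bushes up.
- jig: drilling jig fixed to the worktop, dark base plate 10 mm thick (x -85 to +40, y -65 to +135 mm), top at z = +10 mm; origin at worktop height under the middle of the place for the plates. A plate flush against both fences has its centre at x = 0, y = 0 of this frame, its length along y. The -x and -y sides are open; the rear fence is at +x, end fence and toggle clamp at +y.
- clamp_handle (a joint): handle of the toggle clamp, rad: 0 = open, as at the start (handle 57 degrees above level, clamp arm upright), grows as it is pushed outward and down, dead point 0.85, stop 0.94 (nearly level). End raised: about y = 177, z = 148 mm in the jig; down: y = 225, z = 66 mm. The spring pad resists (5 to 10 N at the grip) up to the dead point; past it the handle stays down by itself. Open, it stays put.
- handle_grip (a point): point on the axis of the handle's rubber grip, 80 mm from the handle's pivot line; moves with the handle
- clamp_pad: rubber pad, 18 mm across, on the spring spindle of the clamp arm; origin at the centre of its pressing face. Open, it is beside the upright arm (arm's tip 150 mm above the worktop, y about 100 mm in the jig); closed, it presses on the top plate at y = +10 mm. The spindle gives up to 22 mm, so any number of blanks can be clamped.
- multimeter: multimeter lying on the worktop, 134 x 68 x 43 mm, origin at the centre of its underside; a bystander, to be left alone
- paste_jar: small white lidded jar, 41 mm across, 22 mm high, origin at the centre of its underside; a bystander, to be left alone
- kapton_roll: roll of amber tape lying flat, 58 mm across, 12 mm high, origin at the centre of its underside; a bystander, to be left alone
- rear_fence (a point): middle of the rear fence, at its front face (x = +25 mm in the jig) and its top (z = 43 mm): two steel blocks 16 mm wide and 12 mm thick at y = -40 and +40 mm, facing the jig's -x, with a free gap of 64 mm between them for a finger
- end_fence (a point): middle of the end fence, at its inner face (y = +50 mm in the jig, facing -y) and its top (z = 43 mm): one steel block 30 mm wide, 11 mm thick
- handle_pivot (a point): point on the handle's pivot line, which runs along the jig's x (y = +120, z = 60 mm in the jig), between two aluminium cheeks (y 81 to 131 mm, up to z = 72 mm). The handle points from here to the jig's +y; it is 105 mm long, the last 62 mm a round black rubber grip of 18 mm diameter
- brush: small wooden-handled cleaning brush, 149 x 14 x 11 mm, lying flat; origin at the middle of its underside, x along its length. At the start it lies across the jig's base where the plates belong, roughly along the jig's y
- tool_tray: shallow black open tray fixed to the worktop, 60 x 172 x 9 mm outside (x, y, z), walls 3 mm thick, floor about 3 mm thick, empty; origin at the centre of its underside, y along its length

How it is judged:
On the way, in this order (a step that is already met when the one before it is completed fails the run):
1. all the blanks and, on top, the drill guide are stacked flush against both fences with the clamp still open (x of blank_1 in the frame of jig between -0.0025 and 0.0025 m and y of blank_1 in the frame of jig between -0.0025 and 0.0025 m and angle between the y axis of each of blank_1, blank_2, blank_3, blank_4, drill_guide and the y axis of jig, either way round below 0.04 rad and angle between the z axis of each of blank_1, blank_2, blank_3, blank_4 and the z axis of jig, either way round below 0.06 rad and z of each of blank_1, blank_2, blank_3, blank_4 in the frame of jig above 0.01 m and linear speed of each of blank_1, blank_2, blank_3, blank_4, drill_guide below 0.02 m/s and x of blank_2 in the frame of jig between -0.0025 and 0.0025 m and y of blank_2 in the frame of jig between -0.0025 and 0.0025 m and x of blank_3 in the frame of jig between -0.0025 and 0.0025 m and y of blank_3 in the frame of jig between -0.0025 and 0.0025 m and x of blank_4 in the frame of jig between -0.0025 and 0.0025 m and y of blank_4 in the frame of jig between -0.0025 and 0.0025 m and x of drill_guide in the frame of jig between -0.0025 and 0.0025 m and y of drill_guide in the frame of jig between -0.0025 and 0.0025 m and angle between drill_guide's own z axis and vertical below 0.06 rad and z of drill_guide in the frame of jig above 0.026 m and value of joint clamp_handle below 0.3 rad), for 0.2 s.
2. the clamp handle is down past its dead point and the pad presses on the drill guide (value of joint clamp_handle above 0.88 rad and contact force between clamp_pad and drill_guide above 2 N), for 0.2 s.
At the end, for the whole second after the job is handed in: Every blank present flat in the jig, drill guide on top, each within 2.5 mm of flush with both fences and 0.04 rad of square; handle past dead point (over 0.88), pad pressing on the guide (over 2 N); brush lengthwise in the tool tray, within 22 mm across and 25 mm along of its middle; all at rest (all of step 2 and x of blank_1 in the frame of jig between -0.0025 and 0.0025 m and y of blank_1 in the frame of jig between -0.0025 and 0.0025 m and angle between the y axis of each of blank_1, blank_2, blank_3, blank_4, drill_guide and the y axis of jig, either way round below 0.04 rad and angle between the z axis of each of blank_1, blank_2, blank_3, blank_4 and the z axis of jig, either way round below 0.06 rad and z of each of blank_1, blank_2, blank_3, blank_4 in the frame of jig above 0.01 m and linear speed of each of blank_1, blank_2, blank_3, blank_4, drill_guide, brush below 0.02 m/s and x of blank_2 in the frame of jig between -0.0025 and 0.0025 m and y of blank_2 in the frame of jig between -0.0025 and 0.0025 m and x of blank_3 in the frame of jig between -0.0025 and 0.0025 m and y of blank_3 in the frame of jig between -0.0025 and 0.0025 m and x of blank_4 in the frame of jig between -0.0025 and 0.0025 m and y of blank_4 in the frame of jig between -0.0025 and 0.0025 m and x of drill_guide in the frame of jig between -0.0025 and 0.0025 m and y of drill_guide in the frame of jig between -0.0025 and 0.0025 m and angle between drill_guide's own z axis and vertical below 0.06 rad and z of drill_guide in the frame of jig above 0.026 m and x of brush in the frame of tool_tray between -0.022 and 0.022 m and y of brush in the frame of tool_tray between -0.025 and 0.025 m and z of brush in the frame of tool_tray below 0.012 m and angle between the x axis of brush and the y axis of tool_tray, either way round below 0.4 rad); the robot touches nothing.
It fails at once if a bystander (multimeter, jar or tape roll) is moved more than 30 mm (distance of any of multimeter, paste_jar, kapton_roll from where it was at the start of the episode above 0.03 m).
Of blank_1, blank_2, blank_3, blank_4 only 3 to 4 are there at a start; the rules pass over those that are not, and their reading is None.
At some moment in a run one of drill_guide, brush may be knocked a few centimetres aside while the robot is not near it.
Once in a run the grip may slacken for a moment while it holds something.
It also fails if it takes over 210 s, if anything falls off the work surface, if the arm or the gripper's body presses on something with over 40 N, if the wrist force passes 120 N, or if a joint passes its speed limit or range.

## Working session

There is one attempt and no reset: what is moved stays moved. The work goes in short steps, Python scripts to look and compute and a tool call to move; the robot and the scene stay as the last step left them, time stands still between calls to the robot, and variables do not carry over. Pictures are saved under pics/ and viewed, at most 14 in all, crops included, and the job is handed in when it is done.

Besides the shell and the picture viewer there is one more tool, called after "Call:" as name(argument=value, ...) on one line, values as JSON. carry_out: Moves the arm, as the interface text tells. Its arguments: {"type":"object","properties":{"steps":{"type":"array","items":{"type":"array"}},"force":{"type":"number"}},"required":["steps"]}

```bash
mkdir -p pics; ls; python3 - <<'E'
from workcell import env
import cv2,numpy as np
s=env.get_state();print(s, env.hold_point_z)
for n in("top","scene"):
    p,d=env.read_camera(n);cv2.imwrite(f"pics/{n}0.png",p[...,::-1]);np.savez(f"{n}0.npz",p=p,d=d);print(n,env.get_calibration(n))
print(env.get_calibration("wrist"))
E
```

```text
pics
{'clock': 0.0, 'joint_pos': array([-1.29957321e+00,  3.14017995e-01,  4.49597224e-02,  1.30358923e+00,
       -1.85628690e-05,  1.43123151e+00]), 'qvel': array([ 1.48816728e-03,  8.36994323e-05,  1.47614862e-03,  1.46951967e-04,
        5.25397981e-04, -1.78317276e-03]), 'tau': array([-3.03993456e-04, -4.80624104e+01,  2.98535067e+01,  1.94217620e-02,
       -2.32917830e-05, -1.23891809e-05]), 'tcp_pos': array([ 0.22946046, -0.5265894 ,  0.19119105]), 'orientation': array([-9.22971005e-04,  9.78980289e-01,  2.03952782e-01, -7.01478876e-05]), 'wrist_force': array([ 0.97160905, -0.02262243,  0.55657796]), 'ft_torque': array([-0.01101767, -0.03335031,  0.00578922]), 'grip_force': 0.0, 'finger_gap': 0.0854218616053833} 0.0187
top {'fx': 372.89790817655347, 'fy': 372.89790817655347, 'cx': 256.4231339313248, 'cy': 190.30837970241424, 'origin': array([ 0.4337542 , -0.03054518,  1.08164914]), 'orientation': array([-0.69909783, -0.04703748,  0.04702222,  0.71192598])}
scene {'fx': 348.60463538583076, 'fy': 348.60463538583076, 'cx': 254.34154990630535, 'cy': 197.26118784816416, 'origin': array([-0.07604486,  0.50587952,  0.61235701]), 'orientation': array([-0.3758479 , -0.20380911,  0.45300863,  0.78229367])}
{'fx': 297.3186396354542, 'fy': 297.3186396354542, 'cx': 257.48534737006497, 'cy': 191.194238701645, 'origin': array([ 0.30574985, -0.49473738,  0.37367181]), 'orientation': array([ 0.82560394, -0.13493266,  0.08921297, -0.54056671])}
```

View pics/top0.png

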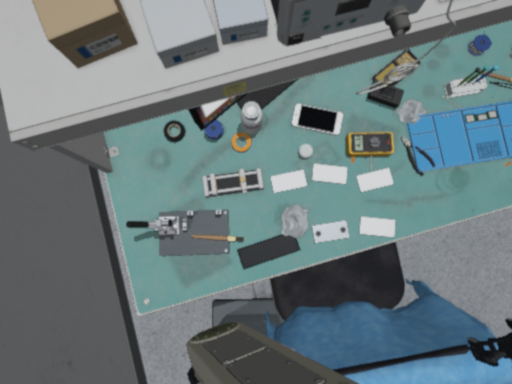

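View pics/scene0.png

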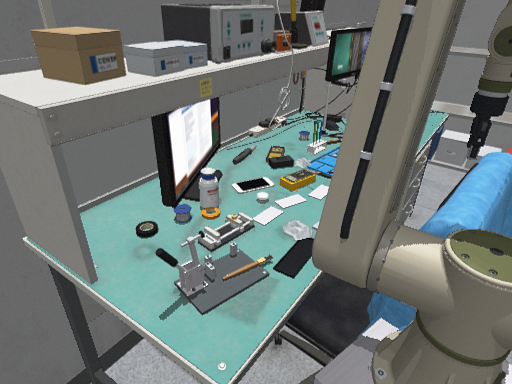

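```bash
cat > h.py <<'E'
import numpy as np,cv2
from scipy.spatial.transform import Rotation as R
from workcell import env
def rot(q): return R.from_quat([q[1],q[2],q[3],q[0]])
def ray(c,uv,fish=False):
    uv=np.atleast_2d(uv).astype(float);x=(uv[:,0]-c["cx"])/c["fx"];y=(uv[:,1]-c["cy"])/c["fy"]
    if fish:
        r=np.hypot(x,y)+1e-12; d=np.c_[x/r*np.sin(r),-y/r*np.sin(r),-np.cos(r)]
    else: d=np.c_[x,-y,-np.ones(len(x))]
    return rot(c["orientation"]).apply(d)
def plane(c,uv,z,fish=False):
    d=ray(c,uv,fish);o=np.array(c["origin"]);return o+d*((z-o[2])/d[:,2])[:,None]
def pix(c,P,fish=False):
    p=rot(c["orientation"]).inv().apply(np.atleast_2d(P)-c["origin"]);x,y,z=p[:,0],-p[:,1],-p[:,2]
    if fish:
        r=np.hypot(x,y)+1e-12;t=np.arctan2(r,z);return np.c_[c["cx"]+c["fx"]*t*x/r,c["cy"]+c["fy"]*t*y/r]
    return np.c_[c["cx"]+c["fx"]*x/z,c["cy"]+c["fy"]*y/z]
def rect(P):
    (c,(w,h),a)=cv2.minAreaRect((P[:,:2]*1000).astype(np.float32))
    if w<h: w,h,a=h,w,a+90
    return np.round(c,1),round(w),round(h),round((a+90)%180-90,1)   # mm, length,width, angle of long axis from +x
def go(x,y,z,yaw,pose=None):
    """tool-frame (turn deg about z, shift cm) from the pose (default: measured now) to TCP x,y,z mm, tool y axis along yaw deg, pointing down"""
    s=env.get_state();T=rot(s["orientation"]);p=s["tcp_pos"]
    if pose: p=np.array(pose[:3])/1000;T=down(pose[3])
    best=None
    for k in(0,180,-180):
        rv=(T.inv()*down(yaw+k)).as_rotvec(degrees=True)
        if best is None or np.linalg.norm(rv)<np.linalg.norm(best):best=rv
    return np.round(best,1),np.round(T.inv().apply(np.array([x,y,z])/1000-p)*100,2)
def down(yaw): # tool y at yaw, z down
    a=np.radians(yaw);Y=np.array([np.cos(a),np.sin(a),0]);Z=np.array([0,0,-1.]);return R.from_matrix(np.c_[np.cross(Y,Z),Y,Z])
def st():
    s=env.get_state();Y=rot(s["orientation"]).as_matrix();print("t%.2f"%s["clock"],"tcp",np.round(s["tcp_pos"]*1000,1),"yaw %.1f"%np.degrees(np.arctan2(Y[1,1],Y[0,1])),"tilt",np.round(np.degrees(Y[:2,2]),1),"F",np.round(s["wrist_force"],1),"gap %.1f grip %.1f j6 %.2f"%(s["finger_gap"]*1000,s["grip_force"],s["joint_pos"][5]))
E
python3 - <<'E'
from h import *
D=np.load("top0.npz");p=D["p"];c=env.get_calibration("top")
hsv=cv2.cvtColor(p,cv2.COLOR_RGB2HSV)
def blobs(m,z,lo,hi,tag,box):
    m=m.astype(np.uint8)*255;n,l,s,_=cv2.connectedComponentsWithStats(m)
    for i in range(1,n):
        if lo<s[i,4]<hi and box[0]<s[i,0]<box[1] and box[2]<s[i,1]<box[3]:
            yy,xx=np.where(l==i);print(tag,s[i,:2]+s[i,2:4]//2,s[i,4],rect(plane(c,np.c_[xx,yy],z)))
b=(120,430,100,290)
blobs((hsv[...,1]<40)&(hsv[...,2]>190),.006,150,900,"white",b)
blobs((hsv[...,2]<45),.009,200,1600,"black",b)
blobs((hsv[...,2]<100)&(hsv[...,2]>50)&(hsv[...,1]<60),.010,500,4000,"jig",b)
blobs((hsv[...,0]<25)&(hsv[...,1]>90)&(hsv[...,2]>90),.02,30,900,"orange",b)
E
```

```text
white [330 174] 545 (array([ 624. , -246.3]), 98, 48, 82.5)
white [375 180] 552 (array([ 603.1, -377.4]), 98, 48, -77.0)
white [289 181] 550 (array([ 604.1, -125.7]), 98, 48, -79.2)
white [377 227] 582 (array([ 466.8, -376.5]), 98, 48, 83.3)
white [331 232] 484 (array([ 455.5, -241.3]), 98, 48, -82.0)
black [317 119] 609 (array([ 790.6, -215.8]), 101, 55, 77.1)
jig [269 251] 1144 (array([407.6, -62.3]), 169, 58, -71.9)
orange [241 142] 206 (array([720.8,  10.7]), 57, 53, -0.9)
orange [370 147] 358 (array([ 699.3, -366.2]), 135, 84, -89.2)
```

```bash
python3 - <<'E'
from h import *
st();print(go(440,60,250,0));print(go(440,60,250,180))
s=env.get_state();c=env.get_calibration("wrist");T=rot(s["orientation"]).inv()
print("cam in tool",T.apply(c["origin"]-s["tcp_pos"]),"look",T.apply(rot(c["orientation"]).apply([0,0,-1])))
c=env.get_calibration("top")
for uv in[(195,232),(160,211),(230,252),(192,236),(241,239)]:print(uv,plane(c,uv,.012))
E
```

```text
t0.10 tcp [ 229.5 -526.7  191.3] yaw -66.5 tilt [-0.   0.1] F [ 0.  -0.7  0.3] gap 85.2 grip 0.0 j6 1.43
(array([ -0.1,  -0.1, -66.5]), array([ 42.73, -45.39,  -5.79]))
(array([ -0.1,  -0.1, -66.5]), array([ 42.73, -45.39,  -5.79]))
cam in tool [ 0.08270386  0.00089061 -0.18234792] look [-3.19474504e-01  2.92484813e-04  9.47594827e-01]
(195, 232) [[0.46024065 0.14549481 0.012     ]]
(160, 211) [[0.52206526 0.24630209 0.012     ]]
(230, 252) [[0.40213608 0.04617319 0.012     ]]
(192, 236) [[0.44906892 0.15399641 0.012     ]]
(241, 239) [[0.43807098 0.01456878 0.012     ]]
```

Call:
carry_out(steps=[[[0,0,0],[3.2,-3.4,-2.0],0],[[0,0,0],[6.4,-6.8,-4.0],0],[[0,0,0],[9.6,-10.2,-5.8],0],[[0,0,0],[12.8,-13.6,-5.8],0],[[0,0,0],[16.0,-17.0,-5.8],0],[[0,0,0],[19.2,-20.4,-5.8],0],[[0,0,0],[22.4,-23.8,-5.8],0],[[0,0,0],[25.6,-27.2,-5.8],0]])

```text
clock: 1.1
tcp_pos: [0.3558, -0.1741, 0.2499]
orientation: [-0.0, 0.979, 0.204, -0.0]
wrist_force: [0.7, -0.8, 0.9]
finger_gap: 0.0852
grip_force: 0.0
```

Call:
carry_out(steps=[[[0,0,-8.3],[2.4,-2.6,0],0],[[0,0,-16.6],[4.9,-5.2,0],0],[[0,0,-24.9],[7.3,-7.8,0],0],[[0,0,-33.2],[9.8,-10.4,0],0],[[0,0,-41.5],[12.2,-13.0,0],0],[[0,0,-49.8],[14.7,-15.6,0],0],[[0,0,-58.1],[17.1,-18.2,0],0],[[0,0,-66.5],[17.1,-18.2,0],0]])

```text
clock: 2.1
tcp_pos: [0.4399, 0.0615, 0.2495]
orientation: [-0.0, 0.704, 0.71, -0.0]
wrist_force: [0.2, -1.8, 0.2]
finger_gap: 0.0854
grip_force: 0.0
```

```bash
cat >> h.py <<'E'
def shot(n):
    s=env.get_state();c=env.get_calibration("wrist");p,d=env.read_camera("wrist");cv2.imwrite(f"pics/{n}.png",p[...,::-1]);np.savez(f"{n}.npz",p=p,d=d,c=np.array(c,dtype=object));return c,p,d
def load(n):
    D=np.load(f"{n}.npz",allow_pickle=True);return D["c"].item(),D["p"],D["d"]
E
python3 -c "
from h import *
st();shot('w1')"
```

```text
t2.10 tcp [439.9  61.5 249.5] yaw 0.5 tilt [-0.1  0. ] F [ 0.2 -1.8  0.2] gap 85.4 grip 0.0 j6 1.52
```

View pics/w1.png

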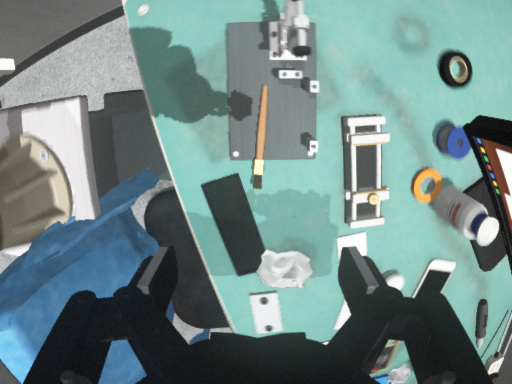

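```bash
python3 - <<'E'
from h import *
c,p,d=load("w1");hsv=cv2.cvtColor(p,cv2.COLOR_RGB2HSV).astype(int)
for uv in [(240,60),(245,150),(290,130),(220,200),(240,230),(205,80),(264,120),(257,170)]:print(uv,hsv[uv[1],uv[0]])
def hull(m,z,box,tag):
    k=np.zeros(m.shape,np.uint8);x0,x1,y0,y1=box;k[y0:y1,x0:x1]=m[y0:y1,x0:x1]
    k=cv2.morphologyEx(k,cv2.MORPH_OPEN,np.ones((3,3)));n,l,s,ce=cv2.connectedComponentsWithStats(k);i=1+np.argmax(s[1:,4])
    yy,xx=np.where(l==i);P=plane(c,np.c_[xx,yy],z,True);print(tag,s[i],rect(P));return P
sat,val=hsv[...,1],hsv[...,2]
J=hull((sat<60)&(val<115)&(val>50),.010,(215,330,10,175),"jig")
hull((val<60),.009,(190,275,165,285),"tray")
hull((hsv[...,0]<30)&(sat>70)&(val>70),.018,(245,280,70,200),"brushwood")
E
```

```text
(240, 60) [101  21 133]
(245, 150) [ 87  17 133]
(290, 130) [ 85  21 148]
(220, 200) [80 36 63]
(240, 230) [83 39 59]
(205, 80) [ 83  69 111]
(264, 120) [ 15 106 222]
(257, 170) [ 28  39 254]
jig [222  90  31  31 646] (array([412.8, 127.4]), 42, 41, 76.6)
tray [216 217  33  50 867] (array([407.6, -82.5]), 95, 39, -71.6)
brushwood [256  86  12  74 542] (array([446.2, 103.4]), 104, 12, 86.5)
```

```bash
python3 - <<'E'
from h import *
c,p,d=load("w1");hsv=cv2.cvtColor(p,cv2.COLOR_RGB2HSV).astype(int)
def hull(m,z,box,tag):
    k=np.zeros(m.shape,np.uint8);x0,x1,y0,y1=box;k[y0:y1,x0:x1]=m[y0:y1,x0:x1]
    k=cv2.morphologyEx(k,cv2.MORPH_OPEN,np.ones((3,3)));n,l,s,ce=cv2.connectedComponentsWithStats(k);i=1+np.argmax(s[1:,4])
    yy,xx=np.where(l==i);P=plane(c,np.c_[xx,yy],z,True);print(tag,s[i],rect(P));return P
sat,val=hsv[...,1],hsv[...,2]
hull((sat<45)&(val<175)&(val>60),.010,(220,325,15,175),"jig")
hull((sat<60)&(val<85),.007,(190,275,165,280),"tray")
hull((val<75),.012,(247,270,172,200),"bristle")
# blocks tops (bright) at z .043
for b,t in(((305,325,78,96),"rearB"),((305,325,138,158),"rearA"),((274,304,66,82),"end")):
    hull((sat<60)&(val>195),.043,b,t)
    x0,x1,y0,y1=b;print(val[y0:y1:2,x0:x1].tolist() if t=="rearA" else "")
E
```

```text
jig [  227    17    90   143 10301] (array([459.7, 153.7]), 206, 125, -88.7)
tray [ 203  175   61  100 3336] (array([409.8, -62.9]), 171, 59, -71.8)Traceback (most recent call last):
  File "<stdin>", line 10, in <module>
  File "<stdin>", line 5, in hull
    return _wrapfunc(a, 'argmax', axis=axis, out=out, **kwds)
    return bound(*args, **kwds)
ValueError: attempt to get argmax of an empty sequence
```

```bash
python3 - <<'E'
from h import *
print(go(445.5,90,13,-3.5))
a=(445.5,90,13,-3.5);b=(445.5,90,140,-3.5);print(go(*b,a));m=(407,-54.4,60,18.2)
print(go(*m,b));print(go(407,-54.4,6,18.2,m))
E
```

```text
(array([-0.1,  0. ,  4.2]), array([ 2.92,  0.65, 23.65]))
(array([0., 0., 0.]), array([  0. ,   0. , -12.7]))
(array([  0. ,   0. , -21.7]), array([-14.65,  -2.96,   8.  ]))
(array([0., 0., 0.]), array([0. , 0. , 5.4]))
```

Call:
carry_out(steps=[[[0,0,4.2],[2.9,0.6,3],110],[[0,0,4.2],[2.9,0.6,8],110],[[0,0,4.2],[2.9,0.6,13],110],[[0,0,4.2],[2.9,0.6,18],110],[[0,0,4.2],[2.9,0.6,21.5],110],[[0,0,4.2],[2.9,0.6,23.6],110],[[0,0,4.2],[2.9,0.6,23.6],255],[[0,0,4.2],[2.9,0.6,23.6],255]], force=40)

```text
clock: 3.15
tcp_pos: [0.4463, 0.0884, 0.0148]
orientation: [0.0, 0.733, 0.681, 0.0]
wrist_force: [0.6, -0.0, 0.9]
finger_gap: 0.0128
grip_force: 0.0
```

Call:
carry_out(steps=[[[0,0,0],[0,0,0],255],[[0,0,0],[0,0,0],255],[[0,0,0],[0,0,0],255],[[0,0,0],[0,0,-2],255],[[0,0,0],[0,0,-5],255],[[0,0,0],[0,0,-9],255],[[0,0,0],[0,0,-12.7],255],[[0,0,0],[0,0,-12.7],255]])

```text
clock: 4.15
tcp_pos: [0.4482, 0.0886, 0.1442]
orientation: [0.002, 0.732, 0.681, 0.002]
wrist_force: [0.2, 0.8, 0.3]
finger_gap: -0.0
grip_force: 0.0
```

```bash
python3 - <<'E'
from h import *
st();c,p,d=shot("w2")
hsv=cv2.cvtColor(p,cv2.COLOR_RGB2HSV).astype(int);m=(hsv[...,0]<30)&(hsv[...,1]>80)&(hsv[...,2]>70);yy,xx=np.where(m[150:,150:370]);print(len(xx),xx.mean()+150,yy.mean()+150)
E
```

```text
t4.15 tcp [448.2  88.6 144.2] yaw -4.2 tilt [0.4 0. ] F [0.2 0.8 0.3] gap -0.0 grip 0.0 j6 1.66
588 253.03401360544217 177.87925170068027
```

View pics/w2.png

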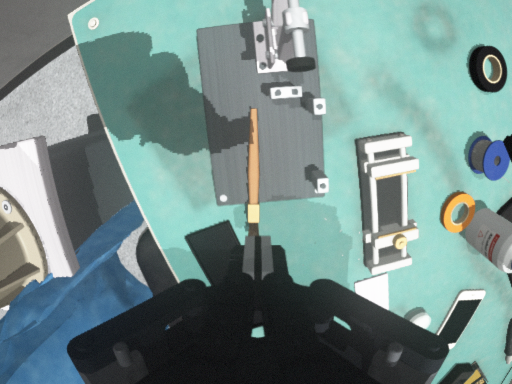

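```bash
python3 - <<'E'
from h import *
c,p,d=load("w2");hsv=cv2.cvtColor(p,cv2.COLOR_RGB2HSV).astype(int)
m=(hsv[...,0]<30)&(hsv[...,1]>70)&(hsv[...,2]>70);k=np.zeros(m.shape,bool);k[100:230,235:270]=m[100:230,235:270]
yy,xx=np.where(k);print(rect(plane(c,np.c_[xx,yy],.018,True)),yy.min(),yy.max(),np.median(d[yy,xx]))
print(pix(c,[[.4457,.0885,.018]],True))
# true depth cross-check on base plate and brush
def P(u,v): return np.array(c["origin"])+ray(c,[(u,v)],True)[0]*d[v,u]/np.cos(np.hypot((u-c["cx"])/c["fx"],(v-c["cy"])/c["fy"]))
for uv in[(230,120),(230,180),(252,150),(252,190),(300,130),(180,250)]:print(uv,np.round(P(*uv),4))
E
```

```text
(array([445.6,  92.4]), 128, 11, 85.3) 108 223 0.31336677
[[253.54610425 171.74735491]]
(230, 120) [0.4248 0.1452 0.0096]
(230, 180) [0.4189 0.0795 0.0122]
(252, 150) [0.4459 0.1124 0.0188]
(252, 190) [0.4426 0.0693 0.0217]
(300, 130) [0.4986 0.1293 0.0105]
(180, 250) [ 0.3432 -0.0112  0.0017]
```

Call:
carry_out(steps=[[[0,0,0],[0.2,0.3,0],130],[[0,0,0],[0.2,0.3,0],130],[[0,0,0],[0.2,0.3,4],130],[[0,0,0],[0.2,0.3,8],130],[[0,0,0],[0.2,0.3,11.0],130],[[0,0,0],[0.2,0.3,12.7],130],[[0,0,0],[0.2,0.3,12.9],130],[[0,0,0],[0.2,0.3,12.9],130]])

```text
clock: 5.2
tcp_pos: [0.4489, 0.0903, 0.0121]
orientation: [-0.0, 0.732, 0.681, -0.0]
wrist_force: [0.1, 0.3, 0.8]
finger_gap: 0.0419
grip_force: 0.0
```

```bash
python3 -c "
from h import *
st()"
```

```text
t5.20 tcp [448.9  90.3  12.1] yaw -4.2 tilt [-0. -0.] F [0.1 0.3 0.8] gap 41.9 grip 0.0 j6 1.67
```

Call:
carry_out(steps=[[[0,0,0],[0,0,0.1],255],[[0,0,0],[0,0,0.1],255],[[0,0,0],[0,0,0.1],255],[[0,0,0],[0,0,0.1],255],[[0,0,0],[0,0,0.1],255],[[0,0,0],[0,0,0.1],255],[[0,0,0],[0,0,0.1],255],[[0,0,0],[0,0,0.1],255]], force=40)

```text
clock: 6.2
tcp_pos: [0.4489, 0.0903, 0.011]
orientation: [0.0, 0.732, 0.681, -0.0]
wrist_force: [0.2, -0.6, 1.2]
finger_gap: -0.0001
grip_force: 0.0
```

```bash
python3 -c "
from h import *
shot('w3')"
```

```text
(no output)
```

View pics/w3.png

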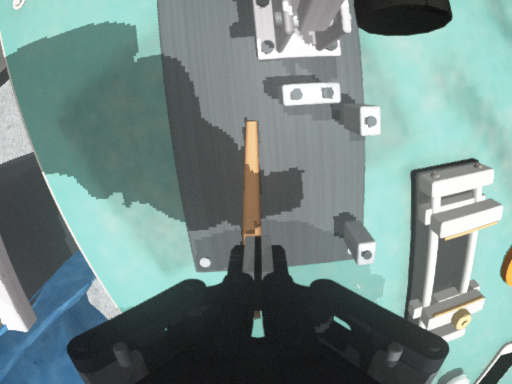

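```bash
python3 -c "
import cv2,numpy as np
a=[cv2.resize(cv2.imread(f'pics/{n}.png')[200:330,195:325],(390,390),interpolation=cv2.INTER_CUBIC) for n in('w2','w3')]
cv2.imwrite('pics/cmp.png',np.clip(np.hstack(a)*1.8,0,255))"
```

```text
[ WARN:0@0.027] global loadsave.cpp:1063 imwrite_ Unsupported depth image for selected encoder is fallbacked to CV_8U.
```

View pics/cmp.png

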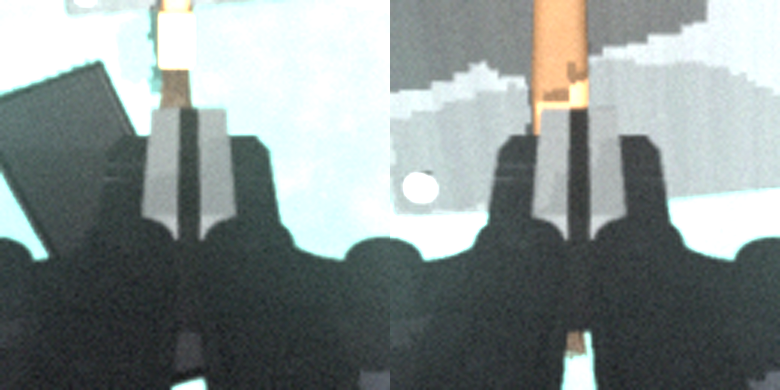

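```bash
python3 - <<'E'
from h import *
for n,t in(("w2",[.4482,.0886,.1442]),("w3",[.4489,.0903,.0110])):
    c,p,d=load(n);print(n,np.round(c["origin"],4),"tcp pix",pix(c,[t],True),d[236:256:4,256], d[225,252])
    print(plane(c,[(253,122),(253,108),(255,235)],.018,True))
s=env.get_state();T=rot(s["orientation"]).inv();c=env.get_calibration("wrist")
print(T.apply(c["origin"]-s["tcp_pos"]),T.apply(rot(c["orientation"]).apply([0,0,-1])),T.apply(rot(c["orientation"]).apply([0,1,0])))
E
```

```text
w2 [0.4539 0.17   0.3266] tcp pix [[256.08931127 219.71387005]] [0.15397003 0.14964096 0.14503177 0.14236666 0.1388813 ] 0.33735824
[[0.44915064 0.14178385 0.018     ]
 [0.45023844 0.15634392 0.018     ]
 [0.44157208 0.01291313 0.018     ]]
w3 [0.4557 0.1717 0.1934] tcp pix [[256.12166977 219.61270392]] [0.15370798 0.15020749 0.14456403 0.14260307 0.13774815] 0.19044806
[[0.45190926 0.1556237  0.018     ]
 [0.45252811 0.16390141 0.018     ]
 [0.44759609 0.08234101 0.018     ]]
[ 0.08165165  0.00088013 -0.18235454] [-3.19592900e-01  1.00865462e-04  9.47554942e-01] [ 9.47554885e-01 -3.29161684e-04  3.19592916e-01]
```

```bash
python3 - <<'E'
from h import *
p,d=env.read_camera("scene");c=env.get_calibration("scene")
t=env.get_state()["tcp_pos"];u=pix(c,[t,t+[0,0,.0187],t+[0,0,.044],[.4456,.0924,.018]]);print(u)
x,y=u[0].astype(int);cv2.imwrite("pics/sc2.png",cv2.resize(p[y-90:y+60,x-90:x+110,::-1],(800,600),interpolation=cv2.INTER_CUBIC));print(x-90,y-90)
E
```

```text
[[244.49033746 268.02478808]
 [244.54516168 262.35028215]
 [244.62125926 254.47390618]
 [244.65652932 266.97875395]]
154 178
```

View pics/sc2.png

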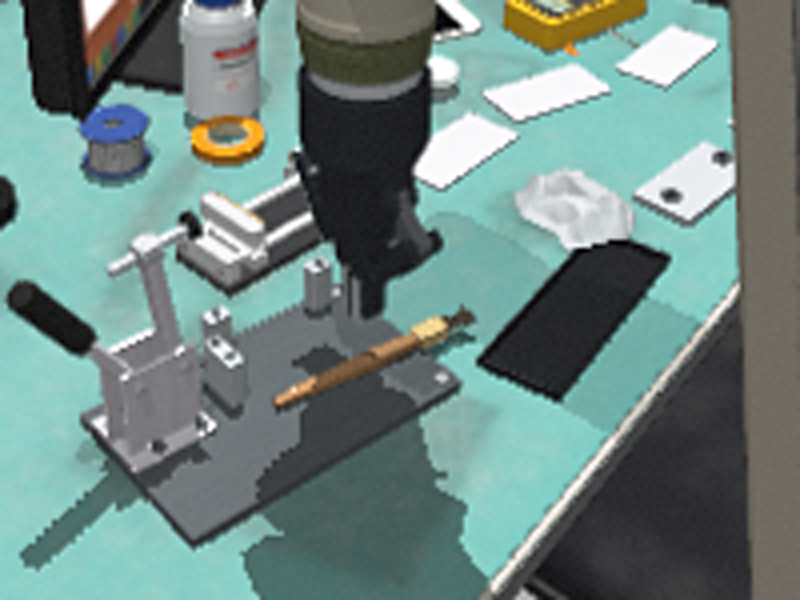

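Call:
carry_out(steps=[[[0,0,0],[0,0,0],130],[[0,0,0],[0,0,0],130],[[0,0,0],[0,0,0],130],[[0,0,0],[0,0,1.0],130],[[0,0,0],[0,0,2.0],130],[[0,0,0],[0,0,3.0],130],[[0,0,0],[0,0,3.4],130],[[0,0,0],[0,0,3.4],130]])

```text
clock: 7.3
tcp_pos: [0.4485, 0.0903, -0.0234]
orientation: [-0.0, 0.732, 0.681, -0.0]
wrist_force: [-0.4, 0.1, 0.3]
finger_gap: 0.042
grip_force: 0.0
```

Call:
carry_out(steps=[[[0,0,0],[0,0,0],255],[[0,0,0],[0,0,0],255],[[0,0,0],[0,0,0],255],[[0,0,0],[0,0,0],255],[[0,0,0],[0,0,0],255],[[0,0,0],[0,0,0],255],[[0,0,0],[0,0,0],255],[[0,0,0],[0,0,0],255]])

```text
clock: 8.3
tcp_pos: [0.4493, 0.0903, -0.0227]
orientation: [0.0, 0.732, 0.681, 0.0]
wrist_force: [-0.1, 0.0, 5.7]
finger_gap: 0.0099
grip_force: 39.7
```

Call:
carry_out(steps=[[[0,0,0],[0,0,-2],255],[[0,0,0],[0,0,-5],255],[[0,0,0],[0,0,-9],255],[[0,0,0],[0,0,-12],255],[[0,0,0],[0,0,-12],255],[[0,0,0],[0,0,-12],255],[[0,0,0],[0,0,-12],255],[[0,0,0],[0,0,-12],255]])

```text
clock: 9.3
tcp_pos: [0.4481, 0.0903, 0.096]
orientation: [-0.001, 0.732, 0.681, -0.001]
wrist_force: [0.0, 0.5, 0.6]
finger_gap: 0.0099
grip_force: 39.0
```

```bash
python3 - <<'E'
from h import *
st();m=(407,-54.4,40,18.2);print(go(*m));print(go(407,-54.4,-29,18.2,m))
c,p,d=shot("w4")
hsv=cv2.cvtColor(p,cv2.COLOR_RGB2HSV).astype(int);m=(hsv[...,0]<30)&(hsv[...,1]>80)&(hsv[...,2]>70)
k=np.zeros(m.shape,bool);k[30:240,230:285]=m[30:240,230:285];yy,xx=np.where(k);print(len(yy),yy.min(),yy.max(),xx[yy<yy.min()+4].mean(),xx[yy>yy.max()-4].mean())
E
```

```text
t9.30 tcp [448.1  90.3  96. ] yaw -4.2 tilt [-0.1 -0. ] F [0.  0.5 0.6] gap 9.9 grip 39.0 j6 1.67
(array([ -0.1,  -0. , -22.4]), array([-14.73,  -3.04,   5.61]))
(array([0., 0., 0.]), array([0. , 0. , 6.9]))
1941 128 239 260.5 257.5
```

Call:
carry_out(steps=[[[0,0,-4],[-3,-0.6,0],255],[[0,0,-9],[-6,-1.2,0],255],[[0,0,-14],[-9,-1.8,1],255],[[0,0,-18],[-12,-2.4,3],255],[[0,0,-22.4],[-14.7,-3.0,5.6],255],[[0,0,-22.4],[-14.7,-3.0,9.0],255],[[0,0,-22.4],[-14.7,-3.0,12.3],255],[[0,0,-22.4],[-14.7,-3.0,12.3],255]])

```text
clock: 10.35
tcp_pos: [0.406, -0.0535, -0.0277]
orientation: [-0.002, 0.586, 0.81, -0.001]
wrist_force: [0.2, 0.4, -0.3]
finger_gap: 0.0095
grip_force: 46.6
```

Call:
carry_out(steps=[[[0,0,0],[0,0,0.2],255],[[0,0,0],[0,0,0.2],255],[[0,0,0],[0,0,0.2],215],[[0,0,0],[0,0,0.2],195],[[0,0,0],[0,0,0.2],195],[[0,0,0],[0,0,-2],195],[[0,0,0],[0,0,-8],195],[[0,0,0],[0,0,-14],100]])

```text
clock: 11.35
tcp_pos: [0.4076, -0.0539, 0.1154]
orientation: [-0.001, 0.586, 0.81, -0.0]
wrist_force: [1.6, -0.3, -0.2]
finger_gap: 0.0368
grip_force: 0.0
```

```bash
python3 - <<'E'
from h import *
st();c,p,d=shot("w5")
P=[[.4098+a*np.cos(np.radians(108.2))*.001-b*np.sin(np.radians(108.2))*.001,-.0629+a*np.sin(np.radians(108.2))*.001+b*np.cos(np.radians(108.2))*.001,.007] for a,b in((86,30),(86,-30),(-86,-30),(-86,30))]
print(pix(c,P,True))
E
```

```text
t11.35 tcp [407.6 -53.9 115.4] yaw 18.2 tilt [-0.1  0. ] F [ 1.6 -0.3 -0.2] gap 36.8 grip 0.0 j6 0.93
[[225.26506245  99.58605678]
 [287.36066222  99.59565933]
 [282.7079961  256.72508219]
 [229.97856897 256.62281504]]
```

View pics/w5.png

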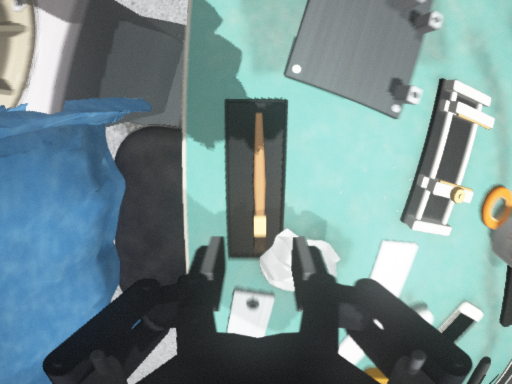

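```bash
python3 - <<'E'
from h import *
st();print(go(604.5,-126,60,190.8))
T=rot(env.get_state()["orientation"]);print(np.round(T.inv().apply([196.9,-72.1,0])/10,2))
c,p,d=load("w3");hsv=cv2.cvtColor(p,cv2.COLOR_RGB2HSV).astype(int)
m=((hsv[...,2]>225)&(hsv[...,1]<40)).astype(np.uint8);m[:,:275]=0;m[:,390:]=0;m[:75]=0;m[275:]=0
n,l,s,ce=cv2.connectedComponentsWithStats(m)
for i in range(1,n):
    if s[i,4]>60:
        yy,xx=np.where(l==i);print(s[i],rect(plane(c,np.c_[xx,yy],.043,True)))
E
```

```text
t11.40 tcp [412.  -55.3 123.1] yaw 18.3 tilt [ 0.5 -0.2] F [ 2.9 -0.7  5.1] gap 44.2 grip 0.0 j6 0.93
(array([0.5, 0.3, 7.4]), array([-12.71,  16.02,   6.51]))
[-13.01  16.44   0.21]
[283  83  57  22 855] (array([482.9, 170.9]), 29, 10, 1.0)
[361 107  20  29 432] (array([514.4, 155.7]), 15, 11, 89.9)
[359 242  17  23 242] (array([516.3,  75.8]), 16, 11, -85.4)
```

Call:
carry_out(steps=[[[0,0,-10.5],[-0.8,1,0],70],[[0,0,-21],[-1.6,2,0],70],[[0,0,-31.5],[-2.4,3,0],70],[[0,0,-42],[-3.2,4,0],70],[[0,0,-52.5],[-4,5,0],70],[[0,0,-63],[-4.9,6.2,0],70],[[0,0,-73.5],[-5.7,7.2,0],70],[[0,0,-84],[-6.5,8.2,0],70]])

```text
clock: 12.4
tcp_pos: [0.5068, -0.0903, 0.1139]
orientation: [-0.0, -0.11, 0.994, 0.0]
wrist_force: [-0.4, 0.4, 0.5]
finger_gap: 0.0621
grip_force: 0.0
```

Call:
carry_out(steps=[[[0,0,-10.5],[-1.2,-0.8,0],70],[[0,0,-21],[-2.4,-1.6,0],70],[[0,0,-31.5],[-3.6,-2.4,0],70],[[0,0,-42],[-4.8,-3.2,0],70],[[0,0,-52.5],[-6,-4,0],70],[[0,0,-63],[-7.4,-5,0],70],[[0,0,-73.5],[-8.6,-5.9,0],70],[[0,0,-84],[-8.6,-5.9,0],70]])

```text
clock: 13.4
tcp_pos: [0.6039, -0.1301, 0.1136]
orientation: [0.0, 0.746, -0.665, 0.0]
wrist_force: [-0.1, 0.4, 0.3]
finger_gap: 0.0619
grip_force: 0.0
```

```bash
cat >> h.py <<'E'
J=np.array([484.4,115.1]);JY=1.36
def jig(x,y):
    a=np.radians(JY);return J+[x*np.cos(a)-y*np.sin(a),x*np.sin(a)+y*np.cos(a)]
def whites(n,z=.006,lo=400,hi=12000):
    c,p,d=load(n);hsv=cv2.cvtColor(p,cv2.COLOR_RGB2HSV).astype(int)
    m=((hsv[...,2]>200)&(hsv[...,1]<40)).astype(np.uint8);k,l,s,ce=cv2.connectedComponentsWithStats(m)
    for i in range(1,k):
        if lo<s[i,4]<hi:
            yy,xx=np.where(l==i);r=rect(plane(c,np.c_[xx,yy],z,True))
            if 80<r[1]<120 and 35<r[2]<65:print(s[i],r)
E
python3 - <<'E'
from h import *
st();shot("w6");whites("w6");print(go(604.5,-126,-37,190.8))
E
```

```text
t13.40 tcp [ 603.9 -130.1  113.6] yaw -173.4 tilt [ 0. -0.] F [-0.1  0.4  0.3] gap 61.9 grip 0.0 j6 -2.03
[ 213    7   73  107 5105] (array([ 626.9, -246.1]), 99, 50, 83.5)
[ 228  132   55   96 3605] (array([ 605.3, -125.5]), 99, 50, -78.4)
(array([ 0. ,  0. , -3.9]), array([-0.36, -0.17, 15.06]))
```

Call:
carry_out(steps=[[[0,0,-5],[-0.44,-0.19,0],70],[[0,0,-5],[-0.44,-0.19,3],70],[[0,0,-5],[-0.44,-0.19,7],70],[[0,0,-5],[-0.44,-0.19,11],70],[[0,0,-5],[-0.44,-0.19,13.5],70],[[0,0,-5],[-0.44,-0.19,14.5],70],[[0,0,-5],[-0.44,-0.19,15.0],70],[[0,0,-5],[-0.44,-0.19,15.0],70]])

```text
clock: 14.45
tcp_pos: [0.6051, -0.1253, -0.0352]
orientation: [-0.0, 0.773, -0.635, 0.001]
wrist_force: [0.7, -0.4, 0.1]
finger_gap: 0.0618
grip_force: 0.0
```

Call:
carry_out(steps=[[[0,0,0],[0,0,0.2],70],[[0,0,0],[0,0,0.4],70],[[0,0,0],[0,0,0.4],70],[[0,0,0],[0,0,0.4],70],[[0,0,0],[0,0,0.4],70],[[0,0,0],[0,0,0.4],70],[[0,0,0],[0,0,0.4],70],[[0,0,0],[0,0,0.4],70]])

```text
clock: 15.45
tcp_pos: [0.6045, -0.1251, -0.0399]
orientation: [0.0, 0.773, -0.634, 0.0]
wrist_force: [-0.2, -0.1, -0.4]
finger_gap: 0.0619
grip_force: 0.0
```

Call:
carry_out(steps=[[[0,0,0],[0,0,0.1],100],[[0,0,0],[0,0,0.1],255],[[0,0,0],[0,0,0.1],255],[[0,0,0],[0,0,0.1],255],[[0,0,0],[0,0,0.1],255],[[0,0,0],[0,0,0.1],255],[[0,0,0],[0,0,0.1],255],[[0,0,0],[0,0,0.1],255]], force=60)

```text
clock: 16.45
tcp_pos: [0.6048, -0.1251, -0.0405]
orientation: [-0.0, 0.773, -0.634, 0.0]
wrist_force: [-0.8, 0.7, 5.2]
finger_gap: 0.0476
grip_force: 62.2
```

```bash
python3 - <<'E'
from h import *
c,p,d=load("w2");v,u=np.mgrid[0:150,200:340];uv=np.c_[u.ravel(),v.ravel()];dd=d[v,u].ravel();ok=dd>0;uv=uv[ok];dd=dd[ok]
th=np.hypot((uv[:,0]-c["cx"])/c["fx"],(uv[:,1]-c["cy"])/c["fy"]);P=np.array(c["origin"])+ray(c,uv,True)*(dd/np.cos(th))[:,None]
a=np.radians(JY);q=(P[:,:2]*1000-J)@np.array([[np.cos(a),-np.sin(a)],[np.sin(a),np.cos(a)]]);z=P[:,2]*1000
for lo in(60,90,110,125,140,155):
    k=(z>lo)&(z<lo+30)&(q[:,1]>0);print(lo,k.sum(),np.round(np.percentile(q[k],[1,99],axis=0)).tolist() if k.any() else"")
b=jig(-2,-2.5);print(b)
st();up=(604.8,-125.1,60,191.6);x=(*b,60,181.36);print(go(*x,up))
E
```

```text
60 898 [[-17.0, 82.0], [5.0, 133.0]]
90 172 [[-7.0, 89.0], [2.0, 100.0]]
110 176 [[-8.0, 68.0], [7.0, 115.0]]
125 1409 [[-8.0, 69.0], [7.0, 114.0]]
140 1318 [[-8.0, 69.0], [7.0, 114.0]]
155 0 
[482.45989902 112.55323574]
t16.45 tcp [ 604.8 -125.1  -40.5] yaw -168.8 tilt [ 0. -0.] F [-0.8  0.7  5.2] gap 47.6 grip 62.2 j6 -2.10
(array([ 0. ,  0. , 10.2]), array([-25.74,   7.21,   0.  ]))
```

Call:
carry_out(steps=[[[0,0,0],[0,0,-2],255],[[0,0,0],[0,0,-6],255],[[0,0,0],[-1.5,0.4,-10.1],255],[[0,0,2],[-6,1.7,-10.1],255],[[0,0,4],[-11,3.1,-10.1],255],[[0,0,6],[-16,4.5,-10.1],255],[[0,0,8],[-21,5.9,-10.1],255],[[0,0,10.2],[-25.7,7.2,-10.1],255]])

```text
clock: 17.45
tcp_pos: [0.4824, 0.1143, 0.0596]
orientation: [0.0, 0.713, -0.701, -0.0]
wrist_force: [1.5, 1.4, -0.3]
finger_gap: 0.0475
grip_force: 61.9
```

```bash
python3 - <<'E'
from h import *
st();shot("w7");whites("w7",.035,300);print(go(482.46,112.55,-30,181.36))
E
```

```text
t17.45 tcp [482.4 114.3  59.6] yaw -179.0 tilt [-0. -0.] F [ 1.5  1.4 -0.3] gap 47.5 grip 61.9 j6 -1.52
(array([ 0.3,  0.2, -0.2]), array([ 0.64, -0.43,  8.93]))
```

View pics/w7.png

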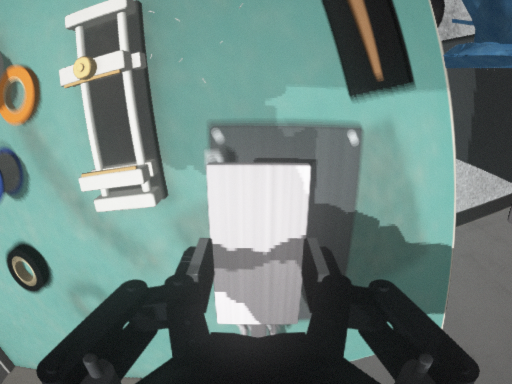

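Call:
carry_out(steps=[[[0,0,0],[0,0,1],255],[[0,0,0],[0,0,2],255],[[0,0,0],[0,0,2],255],[[0,0,0],[0,0,2],255],[[0,0,0],[0,0,2],255],[[0,0,0],[0,0,2],255],[[0,0,0],[0,0,2],255],[[0,0,0],[0,0,2],255]])

```text
clock: 18.5
tcp_pos: [0.4839, 0.113, 0.0402]
orientation: [-0.0, 0.713, -0.701, 0.0]
wrist_force: [0.9, -0.2, -0.3]
finger_gap: 0.0472
grip_force: 61.9
```

```bash
python3 - <<'E'
from h import *
st();print(go(482.46,112.55,-30,181.36))
s=env.get_state();c,p,d=shot("w8");hsv=cv2.cvtColor(p,cv2.COLOR_RGB2HSV).astype(int)
# front edge of the held blank: z of blank bottom ~ tcp z+40.7 ; top +6
zt=s["tcp_pos"][2]+.0467
m=(hsv[...,2]>125)&(hsv[...,1]<40);m=m.astype(np.uint8);m[:,:180]=0;m[:,340:]=0;m[330:]=0
n,l,st_,_=cv2.connectedComponentsWithStats(m);i=1+np.argmax(st_[1:,4]);print(st_[i])
yy,xx=np.where((l==i));k=yy<232;P=plane(c,np.c_[xx[k],yy[k]],zt,True);print(rect(P),P.min(0),P.max(0))
for v in(190,200,210,220):
    r=np.where(l[v]==i)[0];Q=plane(c,[(r.min()-.5,v),(r.max()+.5,v)],zt,True);print(v,r.min(),r.max(),np.round(Q*1000,1).tolist())
E
```

```text
t18.50 tcp [483.9 113.   40.2] yaw -179.0 tilt [ 0. -0.] F [ 0.9 -0.2 -0.3] gap 47.2 grip 61.9 j6 -1.52
(array([-0. , -0. , -0.3]), array([0.04, 0.14, 7.02]))
[  200   154   111   176 15178]
(array([486.3,  77.5]), 53, 40, 1.1) [0.45991742 0.05796237 0.086877  ] [0.51283388 0.0978797  0.086877  ]
190 207 309 [[510.1, 75.8, 86.9], [460.1, 74.8, 86.9]]
200 207 308 [[510.3, 80.9, 86.9], [460.2, 80.0, 86.9]]
210 208 308 [[510.0, 86.2, 86.9], [459.8, 85.3, 86.9]]
220 208 307 [[510.3, 91.7, 86.9], [459.8, 90.8, 86.9]]
```

Call:
carry_out(steps=[[[0,0,-0.7],[-0.35,0.16,1],255],[[0,0,-0.7],[-0.35,0.16,3.5],255],[[0,0,-0.7],[-0.35,0.16,5.5],255],[[0,0,-0.7],[-0.35,0.16,6.5],255],[[0,0,-0.7],[-0.35,0.16,7.0],255],[[0,0,-0.7],[-0.35,0.16,7.0],255],[[0,0,-0.7],[-0.35,0.16,7.0],255],[[0,0,-0.7],[-0.35,0.16,7.0],255]])

```text
clock: 19.55
tcp_pos: [0.4826, 0.115, -0.0282]
orientation: [0.001, 0.717, -0.697, 0.002]
wrist_force: [-5.1, -4.6, 20.8]
finger_gap: 0.0478
grip_force: 77.6
```

Call:
carry_out(steps=[[[0,0,0],[0,0,-0.1],255],[[0,0,0],[0,0,-0.15],255],[[0,0,0],[0,0,-0.15],85],[[0,0,0],[0,0,-0.15],75],[[0,0,0],[0,0,-0.15],75],[[0,0,0],[0,0,-3],75],[[0,0,0],[0,0,-6],75],[[0,0,0],[0,0,-9],75]])

```text
clock: 20.55
tcp_pos: [0.4818, 0.1166, 0.0606]
orientation: [0.0, 0.718, -0.696, -0.0]
wrist_force: [0.7, 0.4, 0.1]
finger_gap: 0.0606
grip_force: 0.0
```

Call:
carry_out(steps=[[[0,0,0],[3,0,-1],75],[[0,0,0],[7,0,-3],75],[[0,0,0],[11,0,-5],75],[[0,0,0],[15,0,-5],75],[[0,0,0],[15,0,-5],75],[[0,0,0],[15,0,-5],75],[[0,0,0],[15,0,-5],75],[[0,0,0],[15,0,-5],75]])

```text
clock: 21.55
tcp_pos: [0.4865, -0.0325, 0.1099]
orientation: [0.0, 0.718, -0.696, -0.0]
wrist_force: [0.4, 0.3, 0.7]
finger_gap: 0.0607
grip_force: 0.0
```

```bash
cat >> h.py <<'E'
def injig(P):
    a=np.radians(JY);return (np.array(P)[...,:2]-J)@np.array([[np.cos(a),-np.sin(a)],[np.sin(a),np.cos(a)]])
E
python3 - <<'E'
from h import *
st();shot("w9");whites("w9",.016,300);whites("w9",.006,300)
E
```

```text
t21.55 tcp [486.5 -32.5 109.9] yaw -178.2 tilt [-0.  0.] F [0.4 0.3 0.7] gap 60.7 grip 0.0 j6 -1.83
[  0   0  38  90 444] (array([ 773.8, -193.5]), 107, 42, 76.8)
[ 235  267   45   64 2600] (array([483.8, 115.1]), 99, 50, -89.0)
[  0   0  38  90 444] (array([ 784. , -196.3]), 111, 44, 76.8)
[ 235  267   45   64 2600] (array([483.6, 123.4]), 103, 52, -89.0)
```

View pics/w9.png

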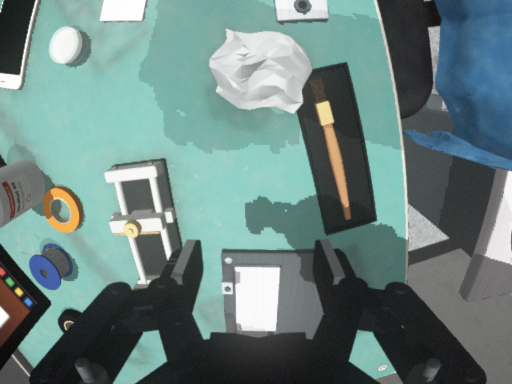

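```bash
python3 - <<'E'
from h import *
print(go(626.9,-246.1,50,173.5))
b=jig(-2,-3);print(b)
for n,q in(("B",(626.9,-246.1,60,173.5)),("C",(603.5,-377.8,60,193)),("D",(467.2,-376.9,60,173.3)),("G",(456,-241.5,60,188))):
    x=(*b,60,181.36);print(n,go(*x,q),go(*q,x))
E
```

```text
(array([0. , 0. , 8.3]), array([ 21.78, -13.35,   5.99]))
[482.47176614 112.05337659]
B (array([-0. ,  0. , -7.9]), array([-33.95,  18.4 ,   0.  ])) (array([-0. , -0. ,  7.9]), array([ 36.15, -13.59,   0.  ]))
C (array([ 0. ,  0. , 11.6]), array([-50.45,   0.77,   0.  ])) (array([  0. ,   0. , -11.6]), array([ 49.26, -10.94,   0.  ]))
D (array([-0. ,  0. , -8.1]), array([-48.74,   4.19,   0.  ])) (array([-0. , -0. ,  8.1]), array([48.85,  2.69,  0.  ]))
G (array([0. , 0. , 6.6]), array([-34.64,  -7.54,   0.  ])) (array([ 0. ,  0. , -6.6]), array([35.28,  3.49,  0.  ]))
```

Call:
carry_out(steps=[[[0,0,1.5],[4.5,-2.7,0],70],[[0,0,3],[9,-5.4,0],70],[[0,0,5],[13.5,-8.1,0],70],[[0,0,7],[18,-10.8,1],70],[[0,0,8.3],[21.8,-13.4,3],70],[[0,0,8.3],[21.8,-13.4,6],70],[[0,0,8.3],[21.8,-13.4,10],70],[[0,0,8.3],[21.8,-13.4,13],70]])

```text
clock: 22.6
tcp_pos: [0.6266, -0.2465, -0.0221]
orientation: [-0.0, -0.666, 0.746, 0.001]
wrist_force: [0.2, -0.1, 0.5]
finger_gap: 0.062
grip_force: 0.0
```

Call:
carry_out(steps=[[[0,0,0],[0,0,1],70],[[0,0,0],[0,0,1.8],70],[[0,0,0],[0,0,2.1],70],[[0,0,0],[0,0,2.1],255],[[0,0,0],[0,0,2.1],255],[[0,0,0],[0,0,2.1],255],[[0,0,0],[0,0,2.1],255],[[0,0,0],[0,0,2.1],255]])

```text
clock: 23.6
tcp_pos: [0.6282, -0.2478, -0.0395]
orientation: [0.0, -0.665, 0.746, -0.001]
wrist_force: [-0.2, -0.4, 6.1]
finger_gap: 0.0472
grip_force: 62.4
```

Call:
carry_out(steps=[[[0,0,0],[0,0,-2],255],[[0,0,0],[0,0,-6],255],[[0,0,-1],[-5.1,2.8,-10],255],[[0,0,-2],[-10.2,5.6,-10],255],[[0,0,-4],[-15.3,8.3,-10],255],[[0,0,-6],[-20.4,11.1,-10],255],[[0,0,-7.9],[-25.5,13.9,-10],255],[[0,0,-7.9],[-30.7,16.7,-10],255]])

```text
clock: 24.6
tcp_pos: [0.4956, 0.0783, 0.0592]
orientation: [-0.0, 0.715, -0.699, 0.0]
wrist_force: [1.0, -0.2, -1.3]
finger_gap: 0.0474
grip_force: 61.9
```

Call:
carry_out(steps=[[[0,0,0],[-3.6,1.4,0],255],[[0,0,0],[-3.6,1.4,1],255],[[0,0,0],[-3.6,1.4,2],255],[[0,0,0],[-3.6,1.4,2],255],[[0,0,0],[-3.6,1.4,2],255],[[0,0,0],[-3.6,1.4,2],255],[[0,0,0],[-3.6,1.4,2],255],[[0,0,0],[-3.6,1.4,2],255]])

```text
clock: 25.6
tcp_pos: [0.4818, 0.1123, 0.0392]
orientation: [-0.0, 0.715, -0.699, 0.0]
wrist_force: [0.2, 0.2, -0.0]
finger_gap: 0.0473
grip_force: 61.9
```

```bash
cat >> h.py <<'E'
def held(n,dz=.0467):
    s=env.get_state();c,p,d=shot(n);hsv=cv2.cvtColor(p,cv2.COLOR_RGB2HSV).astype(int);zt=s["tcp_pos"][2]+dz
    m=((hsv[...,2]>125)&(hsv[...,1]<40)).astype(np.uint8);m[:,:180]=0;m[:,340:]=0;m[330:]=0
    k,l,q,_=cv2.connectedComponentsWithStats(m);i=1+np.argmax(q[1:,4]);print(q[i]);A=[]
    for v in range(180,231,5):
        r=np.where(l[v]==i)[0]
        if len(r)>40: A.append(plane(c,[(r.min()-.5,v),(r.max()+.5,v)],zt,True)*1000)
    A=np.array(A);mid=injig(A.mean(1));f=np.polyfit(mid[:,1],mid[:,0],1)
    print("width",np.median(np.linalg.norm(A[:,0]-A[:,1],axis=1)),"jig x at y=0 %.1f, skew deg %.1f"%(f[1],-np.degrees(f[0])),"x mean",mid[:,0].mean())
    u=[np.where(l[:,x]==i)[0].min() for x in range(230,290,10)];print("front edge jig",injig(plane(c,np.c_[np.arange(230,290,10),np.array(u)-.5],zt,True)*1000)[:,1].round(1), "tcp jig",injig(s["tcp_pos"]*1000))
E
python3 - <<'E'
from h import *
st();held("w10")
E
```

```text
t25.60 tcp [481.8 112.3  39.2] yaw -178.7 tilt [ 0. -0.] F [ 0.2  0.2 -0. ] gap 47.3 grip 61.9 j6 -1.53
[  197   145   113   185 16157]
width 50.58580399076347 jig x at y=0 -2.2, skew deg 1.5 x mean -1.3673022042219227
front edge jig [-62.6 -62.1 -62.6 -62.1 -62.6 -62.1] tcp jig [-2.70473906 -2.70110907]
```

Call:
carry_out(steps=[[[0,0,0],[0,0,2],255],[[0,0,0],[0,0,4],255],[[0,0,0],[0,0,5.5],255],[[0,0,0],[0,0,6.0],255],[[0,0,0],[0,0,6.2],255],[[0,0,0],[0,0,6.2],255],[[0,0,0],[0,0,6.2],255],[[0,0,0],[0,0,6.2],255]])

```text
clock: 26.65
tcp_pos: [0.482, 0.1124, -0.0225]
orientation: [-0.0, 0.715, -0.699, 0.0]
wrist_force: [-0.1, 0.5, -1.2]
finger_gap: 0.0473
grip_force: 61.9
```

Call:
carry_out(steps=[[[0,0,0],[0,0,0.15],255],[[0,0,0],[0,0,0.15],255],[[0,0,0],[0,0,0.15],85],[[0,0,0],[0,0,0.15],75],[[0,0,0],[0,0,0.15],75],[[0,0,0],[0,0,-3],75],[[0,0,0],[0,0,-7],75],[[0,0,0],[0,0,-12],75]])

```text
clock: 27.65
tcp_pos: [0.4805, 0.1123, 0.0974]
orientation: [0.001, 0.715, -0.699, -0.001]
wrist_force: [1.0, 0.8, -0.2]
finger_gap: 0.0603
grip_force: 0.0
```

Call:
carry_out(steps=[[[0,0,0],[4,0,0],75],[[0,0,0],[9,0,0],75],[[0,0,-1],[15,-1,0],75],[[0,0,-3],[21,-2.4,0],75],[[0,0,-5],[27,-4,0],75],[[0,0,-8],[32.5,-5.6,0],75],[[0,0,-11],[38,-7.2,0],75],[[0,0,-11.6],[43,-9,0],75]])

```text
clock: 28.65
tcp_pos: [0.5817, -0.3175, 0.0968]
orientation: [0.0, 0.782, -0.623, -0.0]
wrist_force: [1.6, -0.4, -0.4]
finger_gap: 0.0605
grip_force: 0.0
```

```bash
python3 - <<'E'
from h import *
st();shot("w11");whites("w11");st()
E
```

```text
t28.65 tcp [ 581.7 -317.5   96.8] yaw -167.1 tilt [-0.  0.] F [ 1.6 -0.4 -0.4] gap 60.5 grip 0.0 j6 -2.42
[ 221   57   54  111 5890] (array([ 606.1, -380.3]), 103, 49, -77.0)
[ 346   91   74  106 4143] (array([ 468.4, -381.8]), 99, 50, 84.0)
t28.70 tcp [ 583.9 -324.4   95.8] yaw -167.3 tilt [ 0.1 -0.3] F [ 4.9 -6.1  0.8] gap 60.6 grip 0.0 j6 -2.42
```

Call:
carry_out(steps=[[[0,0,0],[3,-0.4,0],68],[[0,0,0],[6.7,-0.9,0],68],[[0,0,0],[6.7,-0.9,3],68],[[0,0,0],[6.7,-0.9,7],68],[[0,0,0],[6.7,-0.9,10],68],[[0,0,0],[6.7,-0.9,10],68],[[0,0,0],[6.7,-0.9,10],68],[[0,0,0],[6.7,-0.9,10],68]])

```text
clock: 29.7
tcp_pos: [0.6066, -0.3795, -0.0007]
orientation: [0.0, 0.782, -0.623, 0.002]
wrist_force: [0.2, -0.5, 0.4]
finger_gap: 0.0624
grip_force: 0.0
```

```bash
python3 - <<'E'
from h import *
s=env.get_state();st();c,p,d=shot("w12");hsv=cv2.cvtColor(p,cv2.COLOR_RGB2HSV).astype(int)
m=((hsv[...,2]>190)&(hsv[...,1]<40)).astype(np.uint8);m[:,:180]=0;m[:,340:]=0
k,l,q,_=cv2.connectedComponentsWithStats(m);i=1+np.argmax(q[1:,4]);print(q[i]);T=rot(s["orientation"]).inv()
for v in(170,185,200,215):
    r=np.where(l[v]==i)[0];print(v,r.min(),r.max(),T.apply(plane(c,[(r.min()-.5,v),(r.max()+.5,v)],.006,True)-s["tcp_pos"]).round(4)[:,:2].tolist())
u=np.where(l[:,255]==i)[0].min();print("front",T.apply(plane(c,[(255,u)],.006,True)-s["tcp_pos"]))
E
```

```text
t29.70 tcp [ 606.6 -379.5   -0.7] yaw -167.1 tilt [ 0.2 -0.1] F [ 0.2 -0.5  0.4] gap 62.4 grip 0.0 j6 -2.47
[ 220  154   82   89 6468]
170 221 300 [[0.0375, -0.0234], [0.0375, 0.0258]]
185 221 300 [[0.0278, -0.0237], [0.0279, 0.0262]]
200 222 299 [[0.0179, -0.0235], [0.0179, 0.026]]
215 222 298 [[0.0076, -0.0239], [0.0076, 0.0258]]
front [[ 0.04738794 -0.00217191 -0.00653733]]
```

Call:
carry_out(steps=[[[0,0,0],[-0.26,0.1,2],68],[[0,0,0],[-0.26,0.1,3.5],68],[[0,0,0],[-0.26,0.1,4.0],68],[[0,0,0],[-0.26,0.1,4.0],68],[[0,0,0],[-0.26,0.1,4.0],255],[[0,0,0],[-0.26,0.1,4.0],255],[[0,0,0],[-0.26,0.1,4.0],255],[[0,0,0],[-0.26,0.1,4.0],255]])

```text
clock: 30.75
tcp_pos: [0.6047, -0.377, -0.0416]
orientation: [0.0, 0.782, -0.623, 0.001]
wrist_force: [0.1, 1.4, 6.2]
finger_gap: 0.0479
grip_force: 65.4
```

```bash
python3 - <<'E'
from h import *
st();b=jig(-2,-2.5);s=env.get_state()["tcp_pos"]*1000;print(b,go(*b,60,181.36))
E
```

```text
t30.75 tcp [ 604.7 -377.   -41.6] yaw -167.1 tilt [ 0.1 -0.1] F [0.1 1.4 6.2] gap 47.9 grip 65.4 j6 -2.47
[482.45989902 112.55323574] (array([-0.1, -0.1, 11.6]), array([-50.43,   0.94, -10.26]))
```

Call:
carry_out(steps=[[[0,0,0],[0,0,-3],255],[[0,0,0],[0,0,-8],255],[[0,0,2],[-6,0.1,-10.2],255],[[0,0,4],[-12,0.2,-10.2],255],[[0,0,6],[-18,0.3,-10.2],255],[[0,0,8],[-24,0.4,-10.2],255],[[0,0,10],[-30,0.5,-10.2],255],[[0,0,11.6],[-36,0.7,-10.2],255]])

```text
clock: 31.75
tcp_pos: [0.5155, -0.0253, 0.0589]
orientation: [-0.0, 0.715, -0.699, -0.0]
wrist_force: [0.6, 0.7, -0.3]
finger_gap: 0.048
grip_force: 62.2
```

Call:
carry_out(steps=[[[0,0,0],[-5,1,0],255],[[0,0,0],[-10,2.2,0],255],[[0,0,0],[-14.1,3.1,0],255],[[0,0,0],[-14.1,3.1,0],255],[[0,0,0],[-14.1,3.1,2],255],[[0,0,0],[-14.1,3.1,2.5],255],[[0,0,0],[-14.1,3.1,2.5],255],[[0,0,0],[-14.1,3.1,2.5],255]])

```text
clock: 32.75
tcp_pos: [0.4826, 0.1127, 0.0345]
orientation: [-0.0, 0.715, -0.699, 0.0]
wrist_force: [0.5, -0.6, -0.9]
finger_gap: 0.0476
grip_force: 62.2
```

```bash
python3 - <<'E'
from h import *
st();b=jig(-2,-2.5);print(b,go(*b,-18,181.36))
E
```

```text
t32.75 tcp [482.6 112.7  34.5] yaw -178.7 tilt [ 0. -0.] F [ 0.5 -0.6 -0.9] gap 47.6 grip 62.2 j6 -1.53
[482.45989902 112.55323574] (array([-0. , -0. , -0.1]), array([0.02, 0.02, 5.25]))
```

Call:
carry_out(steps=[[[0,0,0],[0,0,2.5],255],[[0,0,0],[0,0,4.5],255],[[0,0,0],[0,0,5.3],255],[[0,0,0],[0,0,5.35],255],[[0,0,0],[0,0,5.35],85],[[0,0,0],[0,0,5.35],75],[[0,0,0],[0,0,5.35],75],[[0,0,0],[0,0,2],75]])

```text
clock: 33.75
tcp_pos: [0.4797, 0.113, 0.0125]
orientation: [0.002, 0.715, -0.699, -0.002]
wrist_force: [1.0, -0.7, 0.5]
finger_gap: 0.0602
grip_force: 0.0
```

Call:
carry_out(steps=[[[0,0,0],[0,0,-5],75],[[0,0,0],[5,0,-8],75],[[0,0,1],[11,0.3,-8],75],[[0,0,2],[17,0.8,-8],75],[[0,0,4],[23,1.3,-8],75],[[0,0,6],[29,1.8,-8],75],[[0,0,7.4],[35,2.3,-8],75],[[0,0,7.4],[41,2.7,-8],75]])

```text
clock: 34.75
tcp_pos: [0.4644, -0.2993, 0.0944]
orientation: [0.0, -0.669, 0.744, -0.0]
wrist_force: [0.6, 0.1, -0.5]
finger_gap: 0.0606
grip_force: 0.0
```

Call:
carry_out(steps=[[[0,0,0],[4,-0.6,1],68],[[0,0,0],[7.9,-1,4],68],[[0,0,0],[7.9,-1,7],68],[[0,0,0],[7.9,-1,9.3],68],[[0,0,0],[7.9,-1,9.3],68],[[0,0,0],[7.9,-1,9.3],68],[[0,0,0],[7.9,-1,9.3],68],[[0,0,0],[7.9,-1,9.3],68]])

```text
clock: 35.75
tcp_pos: [0.467, -0.3774, 0.0023]
orientation: [-0.0, -0.669, 0.743, -0.001]
wrist_force: [-0.0, 0.4, 0.5]
finger_gap: 0.0628
grip_force: 0.0
```

```bash
cat >> h.py <<'E'
def below(n,z=.006):
    s=env.get_state();st();c,p,d=shot(n);hsv=cv2.cvtColor(p,cv2.COLOR_RGB2HSV).astype(int)
    m=((hsv[...,2]>160)&(hsv[...,1]<40)).astype(np.uint8);m[:,:180]=0;m[:,340:]=0
    k,l,q,_=cv2.connectedComponentsWithStats(m);i=1+np.argmax(q[1:,4]);print(q[i]);T=rot(s["orientation"]).inv()
    for v in(170,185,200,215):
        r=np.where(l[v]==i)[0]
        if len(r):print(v,r.min(),r.max(),T.apply(plane(c,[(r.min()-.5,v),(r.max()+.5,v)],z,True)-s["tcp_pos"]).round(4)[:,:2].tolist())
    u=np.where(l[:,255]==i)[0].min();print("front",T.apply(plane(c,[(255,u)],z,True)-s["tcp_pos"]))
E
python3 -c "
from h import *
below('w13')"
```

```text
t35.75 tcp [ 467.  -377.4    2.3] yaw 174.0 tilt [ 0.1 -0.1] F [-0.   0.4  0.5] gap 62.8 grip 0.0 j6 -2.28
[ 218  149   82  138 8760]
170 218 298 [[0.0365, -0.0258], [0.0365, 0.0247]]
185 219 297 [[0.0267, -0.0256], [0.0267, 0.0245]]
200 219 296 [[0.0165, -0.026], [0.0166, 0.0243]]
215 219 295 [[0.006, -0.0265], [0.0061, 0.0241]]
front [[ 0.04964744 -0.00238328 -0.0036416 ]]
```

Call:
carry_out(steps=[[[0,0,0],[0,-0.1,2],68],[[0,0,0],[0,-0.1,3.7],68],[[0,0,0],[0,-0.1,4.3],68],[[0,0,0],[0,-0.1,4.35],68],[[0,0,0],[0,-0.1,4.35],255],[[0,0,0],[0,-0.1,4.35],255],[[0,0,0],[0,-0.1,4.35],255],[[0,0,0],[0,-0.1,4.35],255]])

```text
clock: 36.8
tcp_pos: [0.4678, -0.3776, -0.0416]
orientation: [-0.0, -0.669, 0.744, -0.001]
wrist_force: [0.2, -0.2, 5.4]
finger_gap: 0.048
grip_force: 64.3
```

```bash
python3 - <<'E'
from h import *
st();b=jig(-2,-2.5);print(b,go(*b,60,181.36))
E
```

```text
t36.80 tcp [ 467.8 -377.6  -41.6] yaw 173.9 tilt [ 0.1 -0.1] F [ 0.2 -0.2  5.4] gap 48.0 grip 64.3 j6 -2.28
[482.45989902 112.55323574] (array([-0.1, -0.1, -7.4]), array([-48.89,   3.71, -10.22]))
```

Call:
carry_out(steps=[[[0,0,0],[0,0,-3],255],[[0,0,0],[0,0,-8],255],[[0,0,-1],[-6,0.5,-10.2],255],[[0,0,-3],[-12,0.9,-10.2],255],[[0,0,-4],[-18,1.4,-10.2],255],[[0,0,-5],[-24,1.8,-10.2],255],[[0,0,-6],[-30,2.3,-10.2],255],[[0,0,-7.4],[-36,2.7,-10.2],255]])

```text
clock: 37.8
tcp_pos: [0.4779, -0.0143, 0.0594]
orientation: [0.0, 0.715, -0.699, -0.0]
wrist_force: [0.7, 0.1, -0.4]
finger_gap: 0.0476
grip_force: 62.3
```

Call:
carry_out(steps=[[[0,0,0],[-5,-0.3,0],255],[[0,0,0],[-10,-0.5,0],255],[[0,0,0],[-12.9,-0.7,0],255],[[0,0,0],[-12.9,-0.7,0],255],[[0,0,0],[-12.9,-0.7,2],255],[[0,0,0],[-12.9,-0.7,2.5],255],[[0,0,0],[-12.9,-0.7,2.5],255],[[0,0,0],[-12.9,-0.7,2.5],255]])

```text
clock: 38.8
tcp_pos: [0.4829, 0.1125, 0.0351]
orientation: [-0.0, 0.715, -0.699, 0.0]
wrist_force: [-0.1, -0.8, 0.8]
finger_gap: 0.0478
grip_force: 62.3
```

```bash
python3 - <<'E'
from h import *
st();b=jig(-2,-2.5);print(b,go(*b,-12.8,181.36))
E
```

```text
t38.80 tcp [482.9 112.5  35.1] yaw -178.7 tilt [ 0. -0.] F [-0.1 -0.8  0.8] gap 47.8 grip 62.3 j6 -1.53
[482.45989902 112.55323574] (array([-0. , -0. , -0.1]), array([-0.01,  0.05,  4.79]))
```

Call:
carry_out(steps=[[[0,0,0],[0,0,2.5],255],[[0,0,0],[0,0,4.3],255],[[0,0,0],[0,0,4.8],255],[[0,0,0],[0,0,4.85],255],[[0,0,0],[0,0,4.85],85],[[0,0,0],[0,0,4.85],75],[[0,0,0],[0,0,4.85],75],[[0,0,0],[0,0,2],75]])

```text
clock: 39.8
tcp_pos: [0.4804, 0.1128, 0.0132]
orientation: [0.002, 0.715, -0.699, -0.001]
wrist_force: [0.3, -0.1, -0.4]
finger_gap: 0.0604
grip_force: 0.0
```

Call:
carry_out(steps=[[[0,0,0],[0,0,-3],75],[[0,0,0],[3,0,-7],75],[[0,0,0],[7,0,-10],75],[[0,0,0],[11,0,-10],75],[[0,0,0],[14,0,-10],75],[[0,0,0],[14,0,-10],75],[[0,0,0],[14,0,-10],75],[[0,0,0],[14,0,-10],75]])

```text
clock: 40.8
tcp_pos: [0.4855, -0.0261, 0.1145]
orientation: [0.0, 0.716, -0.698, -0.0]
wrist_force: [0.2, 0.8, 0.1]
finger_gap: 0.0599
grip_force: 0.0
```

```bash
python3 - <<'E'
from h import *
st();shot("w14");whites("w14",.034,300)
c,p,d=load("w14");cv2.imwrite("pics/w14c.png",cv2.resize(p[200:350,180:380,::-1],(800,600),interpolation=cv2.INTER_CUBIC))
E
```

```text
t40.80 tcp [485.5 -26.1 114.5] yaw -178.6 tilt [-0.  0.] F [0.2 0.8 0.1] gap 59.9 grip 0.0 j6 -1.81
[  0   0  38  86 444] (array([ 757.4, -187.2]), 97, 43, 77.0)
[ 234  267   47   67 2898] (array([483.8, 113.3]), 100, 50, -88.8)
```

View pics/w14c.png

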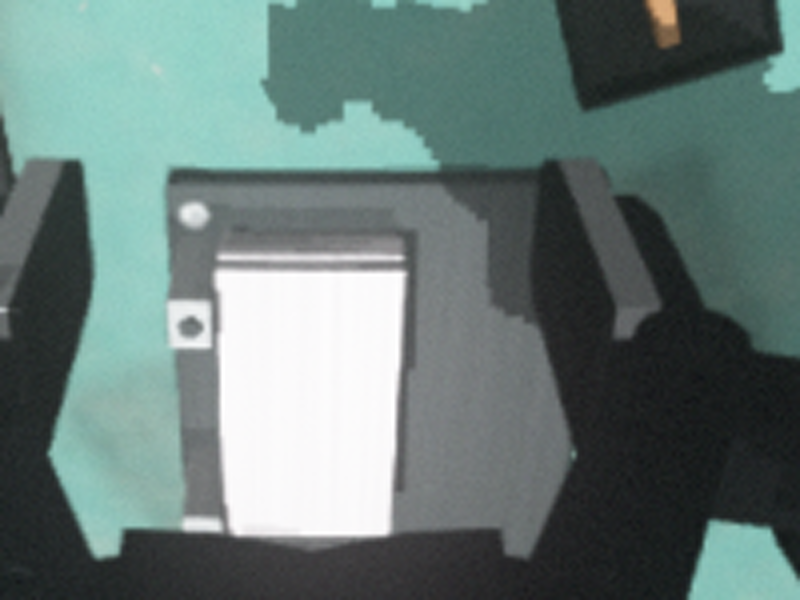

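Call:
carry_out(steps=[[[0,0,-1],[5,0.8,0],68],[[0,0,-3],[10,1.6,0],68],[[0,0,-5],[15,2.4,0],68],[[0,0,-6.6],[19,3.1,0],68],[[0,0,-6.6],[21.5,3.5,3],68],[[0,0,-6.6],[21.5,3.5,6],68],[[0,0,-6.6],[21.5,3.5,7],68],[[0,0,-6.6],[21.5,3.5,7],68]])

```text
clock: 41.85
tcp_pos: [0.4556, -0.2418, 0.0443]
orientation: [0.0, 0.755, -0.656, -0.001]
wrist_force: [-0.0, 0.6, -0.5]
finger_gap: 0.063
grip_force: 0.0
```

```bash
python3 -c "
from h import *
below('w15',.010);whites('w15',.010)"
```

```text
t41.85 tcp [ 455.6 -241.8   44.3] yaw -172.0 tilt [-0.1  0.1] F [-0.   0.6 -0.5] gap 63.0 grip 0.0 j6 -2.35
[ 223  141   68  119 6504]
170 224 289 [[0.0269, -0.0264], [0.0269, 0.0235]]
185 225 289 [[0.015, -0.026], [0.015, 0.0239]]
200 225 288 [[0.0027, -0.0264], [0.0027, 0.0235]]
215 226 288 [[-0.01, -0.0261], [-0.01, 0.024]]
front [[ 0.04886323 -0.00252399  0.03422645]]
```

View pics/w15.png

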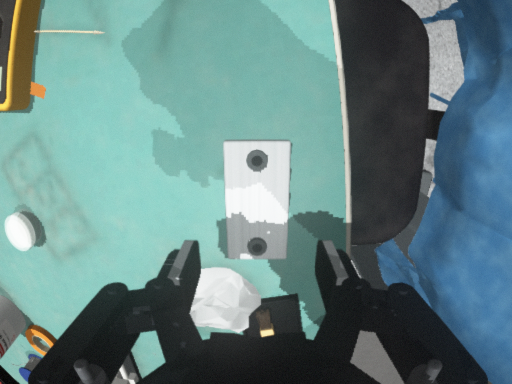

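Call:
carry_out(steps=[[[0,0,0],[-0.1,-0.12,3],68],[[0,0,0],[-0.1,-0.12,6],68],[[0,0,0],[-0.1,-0.12,8],68],[[0,0,0],[-0.1,-0.12,8.35],68],[[0,0,0],[-0.1,-0.12,8.35],255],[[0,0,0],[-0.1,-0.12,8.35],255],[[0,0,0],[-0.1,-0.12,8.35],255],[[0,0,0],[-0.1,-0.12,8.35],255]], force=80)

```text
clock: 42.9
tcp_pos: [0.4578, -0.242, -0.0373]
orientation: [-0.0, 0.754, -0.656, 0.001]
wrist_force: [-0.7, 2.2, 6.8]
finger_gap: 0.0468
grip_force: 83.1
```

```bash
python3 - <<'E'
from h import *
st();b=jig(-2,-2.5);print(b,go(*b,60,181.36))
E
```

```text
t42.90 tcp [ 457.8 -242.   -37.3] yaw -172.0 tilt [ 0.1 -0.1] F [-0.7  2.2  6.8] gap 46.8 grip 83.1 j6 -2.35
[482.45989902 112.55323574] (array([-0.1, -0.1,  6.6]), array([-34.76,  -7.37,  -9.76]))
```

Call:
carry_out(steps=[[[0,0,0],[0,0,-3],255],[[0,0,0],[0,0,-8],255],[[0,0,1],[-6,-1.2,-10],255],[[0,0,2],[-12,-2.5,-10],255],[[0,0,4],[-18,-3.8,-10],255],[[0,0,5],[-24,-5.1,-10],255],[[0,0,6],[-29.5,-6.3,-10],255],[[0,0,6.6],[-34.7,-7.4,-10],255]])

```text
clock: 43.9
tcp_pos: [0.4826, 0.1143, 0.0618]
orientation: [-0.001, 0.715, -0.699, 0.001]
wrist_force: [0.2, -1.3, -1.6]
finger_gap: 0.0473
grip_force: 83.1
```

Call:
carry_out(steps=[[[0,0,0],[0,0,0],255],[[0,0,0],[0,0,1],255],[[0,0,0],[0,0,2],255],[[0,0,0],[0,0,3],255],[[0,0,0],[0,0,3],255],[[0,0,0],[0,0,3],255],[[0,0,0],[0,0,3],255],[[0,0,0],[0,0,3],255]])

```text
clock: 44.9
tcp_pos: [0.4825, 0.1123, 0.0314]
orientation: [-0.0, 0.715, -0.699, 0.0]
wrist_force: [-0.6, -0.7, -1.8]
finger_gap: 0.0473
grip_force: 83.1
```

```bash
python3 - <<'E'
from h import *
st();b=jig(-2,-2.5);print(b,go(*b,-4,181.36))
E
```

```text
t44.90 tcp [482.5 112.3  31.4] yaw -178.7 tilt [ 0. -0.] F [-0.6 -0.7 -1.8] gap 47.3 grip 83.1 j6 -1.53
[482.45989902 112.55323574] (array([-0., -0., -0.]), array([-0.03,  0.  ,  3.54]))
```

Call:
carry_out(steps=[[[0,0,0],[0,0,2],255],[[0,0,0],[0,0,3.2],255],[[0,0,0],[0,0,3.5],255],[[0,0,0],[0,0,3.6],255],[[0,0,0],[0,0,3.6],255],[[0,0,0],[0,0,3.6],255],[[0,0,0],[0,0,3.6],255],[[0,0,0],[0,0,3.6],255]])

```text
clock: 45.9
tcp_pos: [0.4815, 0.1123, -0.0033]
orientation: [0.0, 0.715, -0.699, -0.0]
wrist_force: [-6.0, -1.6, 13.5]
finger_gap: 0.0471
grip_force: 84.9
```

Call:
carry_out(steps=[[[0,0,0],[0,0,-0.15],255],[[0,0,0],[0,0,-0.15],85],[[0,0,0],[0,0,-0.15],66],[[0,0,0],[0,-0.1,-0.15],66],[[0,0,0],[0,-0.1,0.5],66],[[0,0,0],[0,-0.1,1.4],66],[[0,0,0],[0,-0.1,2.2],66],[[0,0,0],[0,-0.1,2.4],66]])

```text
clock: 46.9
tcp_pos: [0.4823, 0.1122, -0.03]
orientation: [0.001, 0.715, -0.699, -0.001]
wrist_force: [0.1, -0.4, 0.7]
finger_gap: 0.0632
grip_force: 0.0
```

Call:
carry_out(steps=[[[0,0,0],[0,0,0],255],[[0,0,0],[0,0,0],255],[[0,0,0],[0,0,0],255],[[0,0,0],[0,0,0],255],[[0,0,0],[0,0,0],255],[[0,0,0],[0,0,0],255],[[0,0,0],[0,0,0],255],[[0,0,0],[0,0,0],255]], force=20)

```text
clock: 47.9
tcp_pos: [0.4828, 0.1123, -0.0291]
orientation: [0.0, 0.715, -0.699, -0.0]
wrist_force: [-0.6, -0.1, -5.1]
finger_gap: 0.0499
grip_force: 25.1
```

Call:
carry_out(steps=[[[0,0,0],[0,-0.1,0],255],[[0,0,0],[0,-0.2,0],255],[[0,0,0],[0,-0.3,0],255],[[0,0,0],[0,-0.35,0],255],[[0,0,0],[0,-0.35,0],255],[[0,0,0],[0,-0.35,0],255],[[0,0,0],[0,-0.35,0],255],[[0,0,0],[0,-0.35,0],255]])

```text
clock: 48.9
tcp_pos: [0.4826, 0.1123, -0.0292]
orientation: [0.002, 0.715, -0.699, -0.002]
wrist_force: [-10.9, -0.3, 5.5]
finger_gap: 0.0492
grip_force: 26.4
```

Call:
carry_out(steps=[[[0,0,0],[-0.1,0,0],255],[[0,0,0],[-0.2,0,0],255],[[0,0,0],[-0.3,0,0],255],[[0,0,0],[-0.4,0,0],255],[[0,0,0],[-0.5,0,0],255],[[0,0,0],[-0.5,0,0],255],[[0,0,0],[-0.5,0,0],255],[[0,0,0],[-0.5,0,0],255]])

```text
clock: 49.9
tcp_pos: [0.4827, 0.1137, -0.0292]
orientation: [0.005, 0.714, -0.7, 0.0]
wrist_force: [-11.4, -13.2, 5.4]
finger_gap: 0.0495
grip_force: 26.3
```

```bash
python3 -c "
from h import *
st();print(injig(env.get_state()['tcp_pos']*1000))"
```

```text
t49.90 tcp [482.7 113.7 -29.2] yaw -178.8 tilt [-0.4 -0.4] F [-11.4 -13.2   5.4] gap 49.5 grip 26.3 j6 -1.52
[-1.7740451  -1.33422858]
```

Call:
carry_out(steps=[[[0,0,0],[-0.1,0.1,0],255],[[0,0,0],[-0.2,0.2,0],255],[[0,0,0],[-0.3,0.3,0],255],[[0,0,0],[-0.4,0.3,0],255],[[0,0,0],[-0.4,0.3,0],255],[[0,0,0],[-0.4,0.3,0],255],[[0,0,0],[-0.4,0.3,0],255],[[0,0,0],[-0.4,0.3,0],255]])

```text
clock: 50.9
tcp_pos: [0.4829, 0.1136, -0.029]
orientation: [0.006, 0.714, -0.7, 0.005]
wrist_force: [-2.9, -26.6, -0.6]
finger_gap: 0.0498
grip_force: 25.6
```

Call:
carry_out(steps=[[[0,0,0],[0.6,0,0],255],[[0,0,0],[0.6,0,0],80],[[0,0,0],[0.6,0,0],66],[[0,0,0],[0.6,0,0],66],[[0,0,0],[0.6,0,-3],66],[[0,0,0],[0.6,0,-8],66],[[0,0,0],[5,0,-12],66],[[0,0,0],[10,0,-14],66]])

```text
clock: 51.9
tcp_pos: [0.4877, 0.0212, 0.114]
orientation: [-0.002, 0.716, -0.698, 0.002]
wrist_force: [0.9, -0.6, -0.9]
finger_gap: 0.0631
grip_force: 0.0
```

Call:
carry_out(steps=[[[0,0,0],[4.5,0,0],255],[[0,0,0],[4.5,0,0],255],[[0,0,0],[4.5,0,0],255],[[0,0,0],[4.5,0,0],255],[[0,0,0],[4.5,0,0],255],[[0,0,0],[4.5,0,0],255],[[0,0,0],[4.5,0,0],255],[[0,0,0],[4.5,0,0],255]])

```text
clock: 52.9
tcp_pos: [0.4869, -0.0236, 0.1111]
orientation: [0.0, 0.715, -0.699, 0.0]
wrist_force: [-0.5, -0.5, 0.6]
finger_gap: 0.0
grip_force: 0.0
```

```bash
python3 - <<'E'
from h import *
st();shot("w16");whites("w16",.044,300)
c,p,d=load("w16");cv2.imwrite("pics/w16c.png",cv2.resize(p[200:350,180:380,::-1],(800,600),interpolation=cv2.INTER_CUBIC))
hsv=cv2.cvtColor(p,cv2.COLOR_RGB2HSV)
for u in(240,250,260):print(u,[int(x) for x in hsv[255:295,u,2]])
print(injig(plane(c,[(250,v) for v in range(255,295)],.034,True)*1000)[:,1].round(1).tolist())
E
```

```text
t52.90 tcp [486.9 -23.6 111.1] yaw -178.7 tilt [ 0. -0.] F [-0.5 -0.5  0.6] gap 0.0 grip 0.0 j6 -1.81
[  0   0  37  85 442] (array([ 743.9, -181.5]), 93, 39, 73.5)
240 [59, 52, 50, 53, 52, 56, 52, 45, 48, 43, 50, 49, 43, 43, 47, 42, 49, 41, 44, 44, 45, 45, 44, 44, 47, 52, 50, 41, 35, 40, 40, 37, 36, 36, 38, 36, 34, 39, 34, 36]
250 [114, 116, 114, 116, 112, 100, 94, 93, 95, 95, 95, 108, 108, 111, 108, 115, 140, 159, 114, 101, 76, 51, 41, 45, 34, 39, 40, 37, 39, 34, 39, 38, 33, 36, 39, 38, 31, 33, 31, 32]
260 [54, 48, 53, 50, 45, 48, 42, 44, 40, 41, 42, 40, 37, 36, 40, 41, 39, 40, 41, 41, 42, 39, 40, 37, 39, 38, 36, 34, 36, 36, 36, 36, 35, 33, 34, 30, 35, 32, 35, 35]
[-66.2, -65.0, -63.8, -62.6, -61.4, -60.2, -59.0, -57.8, -56.5, -55.3, -54.1, -52.8, -51.6, -50.3, -49.1, -47.8, -46.6, -45.3, -44.0, -42.7, -41.4, -40.1, -38.8, -37.5, -36.2, -34.9, -33.6, -32.2, -30.9, -29.5, -28.2, -26.8, -25.5, -24.1, -22.7, -21.3, -19.9, -18.5, -17.1, -15.7]
```

View pics/w16c.png

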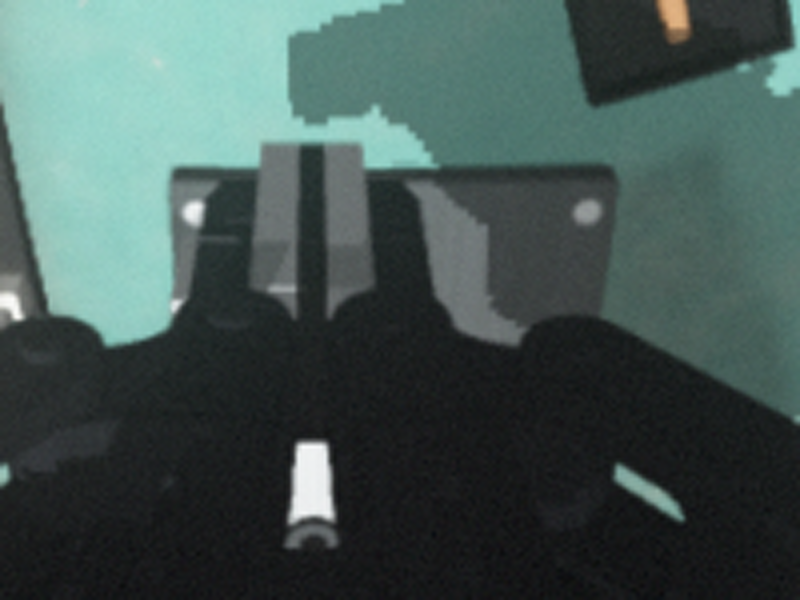

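Call:
carry_out(steps=[[[0,0,0],[-3,0,0],255],[[0,0,0],[-5.8,0,0],255],[[0,0,0],[-5.8,0,3],255],[[0,0,0],[-5.8,0,7],255],[[0,0,0],[-5.8,0,11],255],[[0,0,0],[-5.8,0,13.1],255],[[0,0,0],[-5.8,0,13.1],255],[[0,0,0],[-5.8,0,13.1],255]])

```text
clock: 53.95
tcp_pos: [0.4863, 0.0342, -0.0191]
orientation: [-0.0, 0.715, -0.699, 0.0]
wrist_force: [-0.1, -0.2, -0.5]
finger_gap: -0.0001
grip_force: 0.0
```

Call:
carry_out(steps=[[[0,0,0],[-0.5,0,0],255],[[0,0,0],[-1,0,0],255],[[0,0,0],[-1.4,0,0],255],[[0,0,0],[-1.6,0,0],255],[[0,0,0],[-1.8,0,0],255],[[0,0,0],[-2.0,0,0],255],[[0,0,0],[-2.1,0,0],255],[[0,0,0],[-2.1,0,0],255]])

```text
clock: 54.95
tcp_pos: [0.485, 0.0546, -0.0199]
orientation: [0.001, 0.715, -0.699, 0.001]
wrist_force: [0.6, -4.9, -0.4]
finger_gap: 0.0002
grip_force: 2.4
```

```bash
python3 -c "
from h import *
st();print(injig(env.get_state()['tcp_pos']*1000))"
```

```text
t54.95 tcp [485.   54.6 -19.9] yaw -178.7 tilt [-0.  -0.1] F [ 0.6 -4.9 -0.4] gap 0.2 grip 2.4 j6 -1.65
[ -0.80824509 -60.51945147]
```

Call:
carry_out(steps=[[[0,0,0],[-0.2,0,0],255],[[0,0,0],[-0.4,0,0],255],[[0,0,0],[-0.5,0,0],255],[[0,0,0],[-0.5,0,0],255],[[0,0,0],[-0.5,0,0],255],[[0,0,0],[-0.5,0,0],255],[[0,0,0],[-0.5,0,0],255],[[0,0,0],[-0.5,0,0],255]])

```text
clock: 55.95
tcp_pos: [0.485, 0.0547, -0.0198]
orientation: [0.004, 0.714, -0.7, 0.004]
wrist_force: [-0.9, -21.0, 1.1]
finger_gap: -0.0
grip_force: 10.8
```

```bash
python3 -c "
from h import *
st();print(injig(env.get_state()['tcp_pos']*1000))"
```

```text
t55.95 tcp [485.   54.7 -19.8] yaw -178.9 tilt [-0.  -0.6] F [ -0.9 -21.    1.1] gap -0.0 grip 10.8 j6 -1.63
[ -0.87229122 -60.40047352]
```

Call:
carry_out(steps=[[[0,0,0],[2,0,0],255],[[0,0,0],[4,0,-2],255],[[0,0,0],[6,0,-7],150],[[0,0,0],[8.4,0,-12],66],[[0,0,0],[8.4,0,-13.1],66],[[0,0,0],[8.4,0,-13.1],66],[[0,0,0],[8.4,0,-13.1],66],[[0,0,0],[8.4,0,-13.1],66]])

```text
clock: 56.95
tcp_pos: [0.4856, -0.0228, 0.1094]
orientation: [0.001, 0.716, -0.698, -0.001]
wrist_force: [-1.1, 0.4, 0.4]
finger_gap: 0.0634
grip_force: 0.0
```

```bash
python3 - <<'E'
from h import *
st();shot("w17");c,p,d=load("w17");hsv=cv2.cvtColor(p,cv2.COLOR_RGB2HSV).astype(int)
m=((hsv[...,2]>140)&(hsv[...,1]<45)).astype(np.uint8);m[:,:228]=0;m[:,300:]=0;m[:240]=0;m[335:]=0
k,l,q,_=cv2.connectedComponentsWithStats(m);i=1+np.argmax(q[1:,4]);print(q[i])
for v in range(275,330,8):
    r=np.where(l[v]==i)[0]; g=injig(plane(c,[(r.min()-.5,v),(r.max()+.5,v)],.044,True)*1000);print(v,r.min(),r.max(),g.round(1).tolist())
cv2.imwrite("pics/w17c.png",cv2.resize(p[240:340,210:310,::-1],(600,600),interpolation=cv2.INTER_CUBIC))
E
```

```text
t56.95 tcp [485.6 -22.8 109.4] yaw -178.6 tilt [-0.2  0.1] F [-1.1  0.4  0.4] gap 63.4 grip 0.0 j6 -1.81
[ 228  274   54   61 2730]
275 228 281 [[28.5, -48.3], [-25.7, -48.4]]
283 229 281 [[28.0, -38.2], [-26.1, -38.3]]
291 233 280 [[24.3, -27.8], [-25.5, -27.8]]
299 233 280 [[24.8, -16.8], [-26.0, -16.8]]
307 234 279 [[24.2, -5.4], [-25.4, -5.3]]
315 234 279 [[24.8, 6.6], [-25.9, 6.7]]
323 234 279 [[25.3, 19.3], [-26.4, 19.3]]
```

View pics/w17c.png

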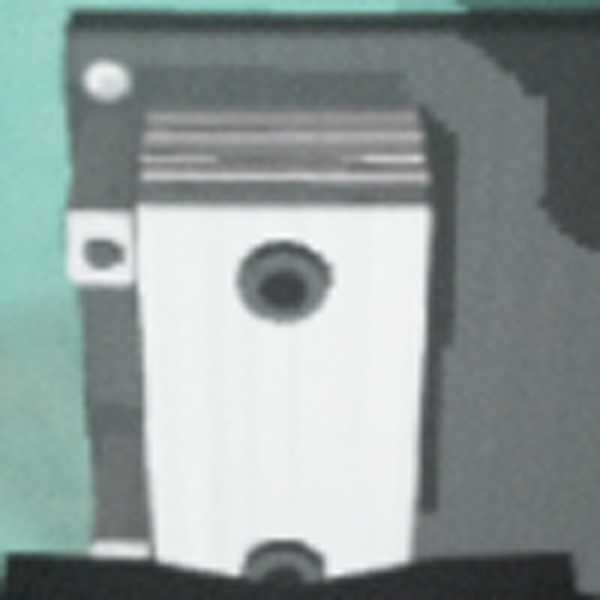

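```bash
python3 - <<'E'
from h import *
a=jig(0,143.6);print(a,go(*a,150,181.36))
E
```

```text
[480.99176185 258.65954832] (array([0.2, 0. , 0. ]), array([-28.16,  -0.19,  -4.01]))
```

Call:
carry_out(steps=[[[0,0,0],[0,0,-4],255],[[0,0,0],[-5,0,-5],255],[[0,0,0],[-10,0,-5],255],[[0,0,0],[-15,-0.1,-5],255],[[0,0,0],[-20,-0.1,-5],255],[[0,0,0],[-25,-0.2,-5],255],[[0,0,0],[-28.2,-0.2,-5],255],[[0,0,0],[-28.2,-0.2,-5],255]])

```text
clock: 58.0
tcp_pos: [0.4814, 0.2604, 0.1599]
orientation: [0.001, 0.717, -0.697, -0.0]
wrist_force: [0.7, -1.1, -0.4]
finger_gap: 0.0003
grip_force: 0.0
```

```bash
python3 - <<'E'
from h import *
st();print(injig(env.get_state()["tcp_pos"]*1000));print(go(*jig(0,143.6),109.6,181.36))
p,d=env.read_camera("top");c=env.get_calibration("top")
E
```

```text
t58.00 tcp [481.4 260.4 159.9] yaw -178.4 tilt [-0.1 -0. ] F [ 0.7 -1.1 -0.4] gap 0.3 grip 0.0 j6 -1.25
[  0.40770704 145.37802534]
(array([ 0.1, -0. ,  0.2]), array([0.18, 0.03, 5.03]))
```

Call:
carry_out(steps=[[[0,0,0],[0.2,0,1.5],255],[[0,0,0],[0.2,0,3.5],255],[[0,0,0],[0.2,0,5.0],255],[[0,0,0],[0.2,0,5.0],255],[[0,0,0],[-0.7,0,5.0],255],[[0,0,0],[-1.5,0,5.5],255],[[0,0,0],[-2.3,0,6.1],255],[[0,0,0],[-2.3,0,6.1],255]])

```text
clock: 59.05
tcp_pos: [0.4811, 0.2821, 0.0994]
orientation: [0.0, 0.716, -0.698, -0.0]
wrist_force: [-0.2, -0.2, -0.4]
finger_gap: -0.0002
grip_force: 0.0
```

Call:
carry_out(steps=[[[0,0,0],[-0.6,0,0.5],255],[[0,0,0],[-1.1,0,1.1],255],[[0,0,0],[-1.6,0,1.8],255],[[0,0,0],[-2.1,0,2.4],255],[[0,0,0],[-2.4,0,3.2],255],[[0,0,0],[-2.8,0,3.9],255],[[0,0,0],[-2.8,0,3.9],255],[[0,0,0],[-2.8,0,3.9],255]])

```text
clock: 60.05
tcp_pos: [0.481, 0.3091, 0.0611]
orientation: [0.0, 0.715, -0.699, 0.0]
wrist_force: [-0.8, -0.6, 1.6]
finger_gap: 0.0
grip_force: 0.3
```

Call:
carry_out(steps=[[[0,0,0],[-0.2,0,0.6],255],[[0,0,0],[-0.3,0,1.1],255],[[0,0,0],[-0.4,0,1.5],255],[[0,0,0],[-0.4,0,1.9],255],[[0,0,0],[-0.4,0,2.2],255],[[0,0,0],[-0.4,0,2.4],255],[[0,0,0],[-0.4,0,2.4],255],[[0,0,0],[-0.4,0,2.4],255]])

```text
clock: 61.05
tcp_pos: [0.481, 0.3131, 0.0369]
orientation: [0.0, 0.715, -0.699, 0.0]
wrist_force: [0.7, 1.6, 0.0]
finger_gap: -0.0002
grip_force: 0.0
```

```bash
python3 - <<'E'
from h import *
st();print(injig(env.get_state()["tcp_pos"]*1000))
p,d=env.read_camera("scene");c=env.get_calibration("scene");np.savez("sc3.npz",p=p,d=d)
H=lambda y,z:np.r_[jig(0,y),z]/1000
for t in(57,30,15,3):
    a=np.radians(t);u=pix(c,[H(120+r*np.cos(a),60+r*np.sin(a)) for r in(60,80,100)]);print(t,u.round(0).tolist(),[int(p[int(v),int(x)].mean()) for x,v in u], [p[int(v),int(x)].tolist() for x,v in u][1])
print("pad/arm tip up", p[tuple(pix(c,[H(104,145)])[0].astype(int)[::-1])])
E
```

```text
t61.05 tcp [481.  313.1  36.9] yaw -178.7 tilt [-0. -0.] F [0.7 1.6 0. ] gap -0.2 grip 0.0 j6 -1.16
[  1.26319511 198.07459792]
57 [[171.0, 260.0], [166.0, 256.0], [160.0, 252.0]] [179, 177, 105] [138, 200, 194]
30 [[164.0, 271.0], [156.0, 271.0], [148.0, 271.0]] [182, 27, 26] [28, 26, 28]
15 [[162.0, 277.0], [154.0, 279.0], [145.0, 281.0]] [178, 33, 176] [31, 34, 35]
3 [[162.0, 282.0], [154.0, 285.0], [145.0, 289.0]] [38, 30, 29] [31, 30, 30]
pad/arm tip up [126 168 161]
```

Call:
carry_out(steps=[[[0,0,0],[0,0,0.2],255],[[0,0,0],[0,0,0.4],255],[[0,0,0],[0,0,0.6],255],[[0,0,0],[0,0,0.7],255],[[0,0,0],[0,0,0.7],255],[[0,0,0],[0,0,0.7],255],[[0,0,0],[0,0,0.7],255],[[0,0,0],[0,0,0.7],255]])

```text
clock: 62.1
tcp_pos: [0.4816, 0.3135, 0.034]
orientation: [-0.001, 0.715, -0.699, 0.001]
wrist_force: [-7.6, -4.2, 25.1]
finger_gap: -0.0
grip_force: 12.4
```

Call:
carry_out(steps=[[[0,0,0],[0,0,-1],255],[[0,0,0],[0,0,-4],255],[[0,0,0],[0,0,-9],255],[[0,0,0],[0,0,-14],255],[[0,0,0],[0,0,-19],255],[[0,0,0],[5,0,-22],255],[[0,0,0],[10,0,-22],255],[[0,0,0],[15,0,-22],255]])

```text
clock: 63.1
tcp_pos: [0.4848, 0.1622, 0.2505]
orientation: [-0.001, 0.716, -0.699, 0.001]
wrist_force: [-0.1, 0.0, 0.2]
finger_gap: 0.0
grip_force: 0.0
```

Call:
carry_out(steps=[[[0,0,0],[6,0,0],200],[[0,0,0],[12,0,0],66],[[0,0,0],[17,0,0],66],[[0,0,0],[20,0,0],66],[[0,0,0],[20,0,0],66],[[0,0,0],[20,0,0],66],[[0,0,0],[20,0,0],66],[[0,0,0],[20,0,0],66]])

```text
clock: 64.1
tcp_pos: [0.4892, -0.0356, 0.2501]
orientation: [-0.0, 0.716, -0.698, 0.0]
wrist_force: [-0.7, 0.6, -0.3]
finger_gap: 0.0633
grip_force: 0.0
```

```bash
python3 - <<'E'
from h import *
st();shot("w18");c,p,d=load("w18");hsv=cv2.cvtColor(p,cv2.COLOR_RGB2HSV).astype(int)
m=((hsv[...,2]>140)&(hsv[...,1]<45)).astype(np.uint8)
cc=pix(c,[np.r_[jig(0,-15),44]/1000],True)[0].astype(int);print(cc)
k,l,q,_=cv2.connectedComponentsWithStats(m);i=l[cc[1],cc[0]];print(i,q[i])
for y in(-45,-25,-15,-5):
    v=int(pix(c,[np.r_[jig(0,y),44]/1000],True)[0][1]);r=np.where(l[v]==i)[0]
    if len(r):print(injig(plane(c,[(r.min()-.5,v),(r.max()+.5,v)],.044,True)*1000).round(1).tolist())
p,d=env.read_camera("scene");c=env.get_calibration("scene")
H=lambda y,z:np.r_[jig(0,y),z]/1000
for t in(57,30,15,6,3,0,-6):
    a=np.radians(t);u=pix(c,[H(120+r*np.cos(a),60+r*np.sin(a)) for r in(60,80,100)]);print(t,[int(p[int(round(v)),int(round(x))].mean()) for x,v in u])
p,d=env.read_camera("top");hsv=cv2.cvtColor(p,cv2.COLOR_RGB2HSV);c=env.get_calibration("top")
for nm,lo,hi,b in(("orange",(0,90,90),(25,255,255),(200,420,120,165)),("brush",(0,90,90),(25,255,255),(240,300,225,270))):
    k=cv2.inRange(hsv,lo,hi);k2=np.zeros_like(k);k2[b[2]:b[3],b[0]:b[1]]=k[b[2]:b[3],b[0]:b[1]];n,l,s,ce=cv2.connectedComponentsWithStats(k2)
    for i in range(1,n):
        if s[i,4]>15:yy,xx=np.where(l==i);print(nm,s[i,4],rect(plane(c,np.c_[xx,yy],.012)))
E
```

```text
t64.10 tcp [489.2 -35.6 250.1] yaw -178.6 tilt [ 0. -0.] F [-0.7  0.6 -0.3] gap 63.3 grip 0.0 j6 -1.83
[258 246]
63 [ 234  226   43  112 2691]
[[36.6, -46.4], [-25.8, -46.6]]
[[23.9, -25.1], [-26.4, -25.1]]
[[24.0, -16.6], [-26.6, -16.6]]
[[24.3, -6.2], [-25.4, -6.2]]
57 [178, 179, 174]
30 [180, 181, 177]
15 [164, 185, 178]
6 [49, 47, 46]
3 [35, 38, 39]
0 [32, 29, 30]
-6 [60, 142, 186]
orange 362 (array([ 704. , -369.4]), 136, 85, -86.5)
```

```bash
python3 - <<'E'
from h import *
c,p,d=load("w18");hsv=cv2.cvtColor(p,cv2.COLOR_RGB2HSV)
k=cv2.inRange(hsv,(3,70,80),(28,255,255));n,l,s,ce=cv2.connectedComponentsWithStats(k)
for i in range(1,n):
    if s[i,4]>60:yy,xx=np.where(l==i);print(s[i],rect(plane(c,np.c_[xx,yy],.010,True)))
E
```

```text
[298 100  28  83 586] (array([408.6, -52.9]), 127, 15, -70.7)
[   0  154   83  127 1301] (array([898.4,  78.8]), 286, 103, -69.2)
[ 96 163  33  35 650] (array([723.7,  11.4]), 61, 58, -0.3)
[168 182  23  12 119] (array([610.8,  25.5]), 35, 18, -24.9)
```

```bash
python3 -c "
from workcell import env
print(env.hand_in())"
```

```text
the job is handed in; nothing more can be done
None
```

The job is handed in, with no verdict returned. By my measurements the brush lies lengthwise in the tray, and four blanks with the guide on top sit flush to about 1 mm. The clamp handle is down at its stop, and the tape roll and multimeter are within about 5 mm of where they started; I did not re-measure the jar or the pad's force on the guide.

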